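# Fix the granite samples in the polishing jig

### The arm

A 6-joint arm with a two-finger parallel gripper is mounted at the origin on the work surface; the furniture and walls round the work are solid. World frame = base frame: x ahead of the robot, y to its left, z up, the work surface at z = 0. Lengths are in m, angles in rad, forces in N, time in s.
With the tool pointing down it reaches from about 0.375 to 0.75 m from the base axis. Payload 9 kg.
Tool frame: the origin (TCP) lies at the very end of the fingers, on their centre line; the grasp point (between the pads) lies 19 mm behind it; z points along the fingers, y is the direction in which the jaws open and shut (so a half turn about z gives the same grasp; the last joint's range is limited). The gripper opens to 85 mm and grips with 20 to 120 N. Pads are 22 mm wide; open, the fingers measure 114 mm over their backs; the gripper's body (76 mm by 85 mm) begins 54 mm behind the grasp point. The pads swing forward as they close: fully open they stand 13 mm farther back than shut.
Start: joints at [-1.564, 0.104, 0.097, 1.564, 0, 1.353], TCP at [0.134, -0.585, 0.231] pointing down, gripper open.
Joint ranges: [-2.99, 2.99], [-0.84, 1.86], [-1.1, 1.16], [-1.84, 2.11], [-1.51, 1.56], [-3.14, 3.14]. Speed limits (rad/s): [2.22, 2.22, 2.57, 3.14, 3.14, 3.14].

### API

Orientations are given as a 3x3 rotation matrix whose columns are the frame's x, y, z axes.
In Python, from station import manip, cams gives the robot as it stands.
- The arm moves only by the tool servo_tool, never from a script. Its argument "steps" is one flat list of numbers, 6 for each row, row after row: the shift along the tool's x, y, z in m, then the turn, a rotation vector about the tool's x, y, z in degrees. A call has 1 to 10 rows; each row shifts and turns the commanded pose from where the row before left it, along the tool's axes as they then stand; what a row does not reach is not made up. A row lasts 1/12 s, in which the tool goes at most 41.7 mm and 7.16 degrees, less where a joint would pass 70% of its speed; a pose out of reach is approached as far as the arm can. A call is refused whole if a number of a shift passes 0.0417 or a number of a turn 7.16, either way. A call with a gripper value outside its range is refused whole. "fingers" is the closure in counts, from 0 (fully open) to 255 (shut), set as the call begins (left out, the last holds). The fingers move at their own pace and stop on an object; "squeeze" is the grip in N (left out, the last holds). Time passes only in rows, so rows that do not move let the fingers close. It gives the time, the measured TCP pose, the force and the opening at its end, in the units of the state.
- manip.get_state(): the state, without advancing time (a new reading comes with each control period).
- cams.camera(name): name is "scene" or "side" or "wrist"; returns a dict with "color" (384x512x3 uint8, red, green, blue), "range_z" (384x512 float32, m along the optical axis (not along the pixel's ray), 0 where there is no reading), "mtx" (3x3 intrinsics, pixels), "T" (4x4, takes a point from camera to world coordinates); the wrist camera has in their place "T_tool_cam" (4x4, takes a point from camera to tool coordinates, whose origin is the TCP and whose axes are the flange's). Camera axes: x right, y down, z forward; pixel columns grow to the right and rows downward; lengths in m; the calibration is good to about 2 mm. A picture is of the moment at which its call begins: read the wrist's pose just before it.
- manip.finish_job(): hands the job in, once; it reports no verdict.
The state is a dict: "time": time; "joint_positions": joint angles; "joint_vel": joint speeds; "tau": joint torques, N m; "ee_pos": TCP position; "eef_rot": TCP orientation; "ft_force": force on the tool from outside, world axes, zero at the start; "torque": the same for the moment, N m; "gripper_width": finger opening in m.
Only numpy, scipy, OpenCV 4.12 (cv2) and the standard library are available. Lean on these libraries where they do the work, as an engineer would, in place of code of your own. Each camera call takes 0.05 s, during which the arm holds its last target.

### The job

Swing the polishing arm clear to the right, lay every granite sample tile flat in a bay of the jig (any tile in any bay), and lock each one: line the fastener's tongue up with its slot, push it in and give it a full quarter turn clockwise so that the tongue stays down, square over the tile. Only when all tiles are locked, swing the arm back home to its stop over the middle bay.

Things in the scene. Friction and masses are not known exactly. Their poses are not given: they have to be found in the camera images.
- jig: polishing jig, fixed: dark steel base plate 245 (own x) x 360 mm (own y), 12 mm thick, on the table. Origin on the table, 95 mm from its front edge, mid-width; x points away from the robot, y left. Place and yaw (to 0.2 rad) vary. In its frame, mm: bay centres x 10, fasteners x -56, at y 115 / 0 / -115; arm hinge at x 115, y 0 on a grey column, 36 mm thick (56 at its foot)
- bay0 (a point): centre of the left bay, on the plate's top face (12 mm above the table), axes as the jig's. A bay is a square space 60 mm wide, parallel to the jig, between eight round-topped steel pins (8 mm thick, 8 mm high; two a side, 22 mm either way of mid-side), for one tile lying flat on the plate
- bay1 (a point): centre of the middle bay, as bay0. In front of each bay (jig -x) stands its fastener, axis 66 mm from the bay centre; its keeper reaches to 46 mm from the bay centre, so there is room for fingers beside a laid tile only on its jig +y and -y sides
- bay2 (a point): centre of the right bay, as bay0
- grip0 (a point): in the upright black bar handle on top of the left bay's fastener, on its axis. Bar 12 mm thick, 30 long, 34 high: 14 mm above and 20 below this point; the plate is 62 mm below it while up. The point's y axis points along the bar and along the steel tongue below, which sticks out one way only
- grip1 (a point): the same point of the middle fastener. Every tongue reaches 47 mm from the axis, is 10 mm wide, 4 mm thick, underside 24 mm above the plate while up. Round each foot stands an aluminium keeper, 40 x 40 mm, 22 mm high, with a slot 17 mm wide open towards jig +y: the tongue goes down only when pointing to jig +y, within 0.17 rad
- grip2 (a point): the same point of the right fastener (see grip0, grip1)
- turn0 (a joint): turn of the left fastener, rad, growing clockwise from above: 0 = tongue at the slot (jig +y), 1.57 = tongue over the tile (jig +x); stops at -1.7 and 1.62. Starts negative. Light friction, stays where it is left; once down in the keeper only 0 to 1.62 is open, under the keeper's lip
- turn1 (a joint): turn of the middle fastener, rad, growing clockwise from above: 0 = tongue at the slot (jig +y), 1.57 = tongue over the tile (jig +x); stops at -1.7 and 1.62. Starts negative. Light friction, stays where it is left; once down in the keeper only 0 to 1.62 is open, under the keeper's lip
- turn2 (a joint): turn of the right fastener, rad, growing clockwise from above: 0 = tongue at the slot (jig +y), 1.57 = tongue over the tile (jig +x); stops at -1.7 and 1.62. Starts negative. Light friction, stays where it is left; once down in the keeper only 0 to 1.62 is open, under the keeper's lip
- push0 (a joint): how far the left fastener is pushed down, m: 0 = up, 0.0125 = right down. A spring (2.5 to 5.6 N) lifts it if it is let go at the slot; turned under the lip it stays down, rising only to about 0.0105. Stopped at about 0.002 by the keeper when not lined up
- push1 (a joint): how far the middle fastener is pushed down, m: 0 = up, 0.0125 = right down. A spring (2.5 to 5.6 N) lifts it if it is let go at the slot; turned under the lip it stays down, rising only to about 0.0105. Stopped at about 0.002 by the keeper when not lined up
- push2 (a joint): how far the right fastener is pushed down, m: 0 = up, 0.0125 = right down. A spring (2.5 to 5.6 N) lifts it if it is let go at the slot; turned under the lip it stays down, rising only to about 0.0105. Stopped at about 0.002 by the keeper when not lined up
- polish_arm (a joint): swing of the grey polishing arm about its upright hinge, rad, growing counter-clockwise seen from above: 0 = home against its stop, over the middle bay (pointing to the jig's -x); 1.57 = pointing to the jig's -y; 2.1 = end stop, swung away. Stays where it is left (friction 0.12 N m)
- handle (a point): centre of the upright round black handle on the arm's end: 22 mm across, 44 high, 105 mm from the hinge axis, 140 mm above the table. The arm's top face is 28 mm below this point; a felt wheel 60 mm across hangs under the arm's end, its underside 34 mm above the table
- swing_hinge (a point): point on the arm's upright hinge axis, at the height of the handle's centre
- tile_a_c (a point): centre of a red granite sample tile, 56 x 56 x 10 mm, loose and lying flat, sides along its own x and y; 105 g; may be absent
- tile_b_c (a point): centre of a grey granite sample tile, 56 x 56 x 10 mm, loose and lying flat, sides along its own x and y; 105 g; may be absent
- tile_c_c (a point): centre of a red granite sample tile, 56 x 56 x 10 mm, loose and lying flat, sides along its own x and y; 105 g; may be absent
Not all that is in view belongs to the job. Leave any pink look-alike of the part that bears tile_a_c alone.

How it is judged:
By the outcome, as a careful person would: the job done as asked, in the order asked, and still so for the second after the job is handed in, with the robot touching nothing.
Of tile_a, tile_b, tile_c only 2 to 3 are there at a start; the rules pass over those that are not, and their reading is None.
At some moment in a run one of tile_a, tile_b, tile_c may be knocked a few centimetres aside while the robot is not near it.
Once in a run the grip may slacken for a moment while it holds something.
It also fails if it takes over 210 s, if anything falls off the work surface, if the arm or the gripper's body presses on something with over 40 N, if the wrist force passes 120 N, or if a joint passes its speed limit or range.

## Working session

There is one attempt and no reset: what is moved stays moved. The work goes in short steps, Python scripts to look and compute and a tool call to move; the robot and the scene stay as the last step left them, time stands still between calls to the robot, and variables do not carry over. Pictures are saved under pics/ and viewed, and the job is handed in when it is done.

Besides the shell and the picture viewer there is one more tool, called after "Call:" as name(argument=value, ...) on one line, values as JSON. servo_tool: Moves the arm, as the interface text tells. Its arguments: {"type":"object","properties":{"steps":{"type":"array"},"fingers":{"type":"number"},"squeeze":{"type":"number"}},"required":["steps"]}

```bash
ls; mkdir -p pics
python3 - <<'E'
from station import manip, cams
import cv2,numpy as np
s=manip.get_state();print({k:np.round(v,4).tolist() for k,v in s.items()})
for n in ["scene","side"]:
    c=cams.camera(n);cv2.imwrite(f"pics/{n}0.png",c["color"][:,:,::-1]);print(n,c["mtx"].tolist(),np.round(c["T"],4).tolist())
E
```

```text
pics
{'time': 0.0, 'joint_positions': [-1.5637, 0.1047, 0.0964, 1.5639, -0.0, 1.3531], 'joint_vel': [0.001, 0.0011, -0.0001, 0.0019, -0.0, 0.0003], 'tau': [0.0042, -55.6934, 50.3645, 0.0171, -0.0, -0.0], 'ee_pos': [0.1337, -0.5846, 0.2305], 'eef_rot': [[0.9748, 0.2229, -0.0], [0.2229, -0.9748, 0.0014], [0.0003, -0.0013, -1.0]], 'ft_force': [0.7063, 0.1767, 1.0055], 'torque': [0.0203, 0.018, 0.0088], 'gripper_width': 0.0854}
scene [[383.63173627335635, 0.0, 256.0485461226158], [0.0, 383.63173627335635, 189.38626654822124], [0.0, 0.0, 1.0]] [[-0.7028, -0.444, 0.5558, -0.0219], [-0.7114, 0.4333, -0.5533, 0.5332], [0.0048, -0.7843, -0.6204, 0.7436], [0.0, 0.0, 0.0, 1.0]]
side [[364.6195024085473, 0.0, 262.3975341309298], [0.0, 364.6195024085473, 188.21577763125816], [0.0, 0.0, 1.0]] [[0.9342, -0.1356, 0.33, 0.2058], [-0.3566, -0.3836, 0.8519, -0.9268], [0.0111, -0.9135, -0.4067, 0.5122], [0.0, 0.0, 0.0, 1.0]]
```

View pics/scene0.png

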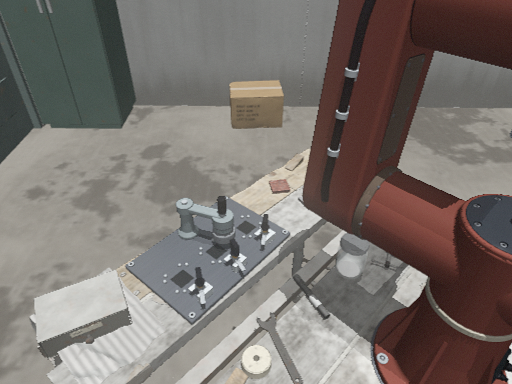

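View pics/side0.png

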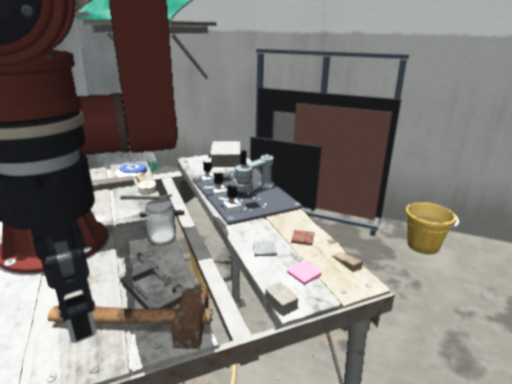

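The scene view shows the jig at about (210,255). The side view shows a red tile (302,237), a grey tile (264,248), the pink look-alike (304,272) and distractor blocks. Next I'll measure them.

```bash
cat > h.py <<'E'
from station import manip, cams
import cv2,numpy as np
def cloud(c,T=None):
    T=c["T"] if T is None else T
    z=c["range_z"].astype(float);v,u=np.indices(z.shape)
    K=c["mtx"];p=np.stack([(u-K[0,2])/K[0,0]*z,(v-K[1,2])/K[1,1]*z,z],-1)
    w=p@T[:3,:3].T+T[:3,3]; w[z==0]=np.nan
    return w
def ray(c,uv,h,T=None):
    T=c["T"] if T is None else T
    K=c["mtx"];uv=np.atleast_2d(uv).astype(float)
    d=np.c_[(uv[:,0]-K[0,2])/K[0,0],(uv[:,1]-K[1,2])/K[1,1],np.ones(len(uv))]@T[:3,:3].T
    o=T[:3,3];t=(h-o[2])/d[:,2]
    return o+d*t[:,None]
def proj(c,P,T=None):
    T=c["T"] if T is None else T
    p=(np.atleast_2d(P)-T[:3,3])@T[:3,:3];K=c["mtx"]
    return np.c_[p[:,0]/p[:,2]*K[0,0]+K[0,2],p[:,1]/p[:,2]*K[1,1]+K[1,2]]
def wrist():
    s=manip.get_state();c=cams.camera("wrist")
    Tt=np.eye(4);Tt[:3,:3]=s["eef_rot"];Tt[:3,3]=s["ee_pos"]
    c["T"]=Tt@c["T_tool_cam"];return c,s
def quad(c,mask,h):
    cs,_=cv2.findContours(mask.astype(np.uint8),cv2.RETR_EXTERNAL,cv2.CHAIN_APPROX_NONE)
    k=max(cs,key=cv2.contourArea)[:,0]
    w=ray(c,k,h)[:,:2]*1000
    return k.mean(0),cv2.minAreaRect(w.astype(np.float32)),len(k)
def save(c,name,crop=None,f=1):
    im=c["color"][:,:,::-1]
    if crop: a,b,d,e=crop; im=im[b:e,a:d]
    cv2.imwrite(f"pics/{name}.png",cv2.resize(im,None,fx=f,fy=f,interpolation=cv2.INTER_CUBIC))
E
python3 - <<'E'
from h import *
c=cams.camera("side");w=cloud(c)
for n,p in dict(red=(302,237),grey=(264,248),pink=(304,272),blk=(282,297),sponge=(348,261),table=(330,285)).items(): print(n,c["color"][p[1],p[0]],np.round(w[p[1],p[0]],3))
save(c,"side1",(180,130,400,320),3.6)
c=cams.camera("scene");w=cloud(c)
for n,p in dict(red=(280,186),plate=(215,270),handle=(222,202),hinge=(184,205),box=(80,310)).items(): print(n,c["color"][p[1],p[0]],np.round(w[p[1],p[0]],3))
save(c,"scene1",(110,140,330,330),3.6)
E
```

```text
red [203 149 138] [ 0.6   -0.2    0.009]
grey [218 221 223] [ 0.488 -0.214  0.009]
pink [255 217 244] [ 0.538 -0.334  0.008]
blk [224 219 208] [ 0.447 -0.416  0.03 ]
sponge [182 164 142] [ 0.648 -0.342  0.016]
table [246 240 225] [ 0.577 -0.384 -0.001]
red [178 137 126] [ 0.596 -0.188  0.009]
plate [123 127 133] [0.48  0.172 0.01 ]
handle [60 59 58] [0.527 0.101 0.156]
hinge [184 195 196] [0.623 0.146 0.115]
box [203 203 199] [0.559 0.462 0.06 ]
```

View pics/side1.png

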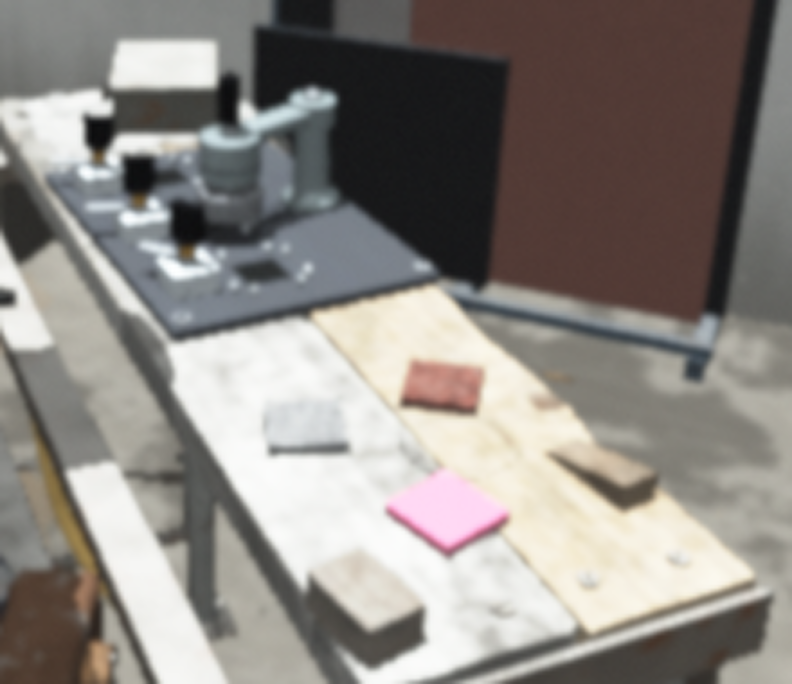

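View pics/scene1.png

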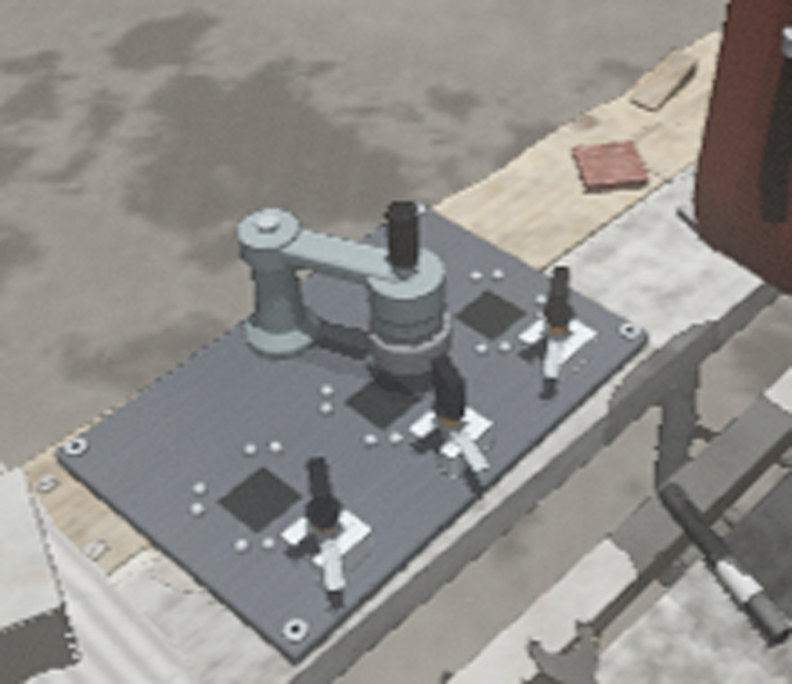

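The two views show the red and grey tiles but no third one, plus the jig with all four corner screws. Next is the jig pose from the plate outline.

```bash
cat > jig.py <<'E'
from h import *
def jigpose():
    c=cams.camera("scene");w=cloud(c)
    col=c["color"].astype(int)
    m=(abs(w[...,2]-.011)<.007)&(col.sum(-1)<460)&(w[...,0]>.3)&(abs(w[...,0]-.53)<.25)&(abs(w[...,1]-.1)<.3)
    m=cv2.morphologyEx(m.astype(np.uint8),cv2.MORPH_OPEN,np.ones((3,3)))
    n,l,st,ct=cv2.connectedComponentsWithStats(m)
    i=1+np.argmax(st[1:,4]); 
    return c,w,(l==i)
if __name__=="__main__":
    c,w,m=jigpose()
    cs,_=cv2.findContours(m.astype(np.uint8),cv2.RETR_EXTERNAL,cv2.CHAIN_APPROX_NONE)
    k=max(cs,key=cv2.contourArea)[:,0]
    W=ray(c,k,.012)[:,:2]*1000
    r=cv2.minAreaRect(W.astype(np.float32));print(r)
    b=cv2.boxPoints(r);print(b)
    im=c["color"][:,:,::-1].copy();im[m]=(0,255,0)
    for q in proj(c,np.c_[b/1000,np.full(4,.012)]): cv2.circle(im,tuple(int(x) for x in q),3,(0,0,255),1)
    cv2.imwrite("pics/jigm.png",cv2.resize(im[140:330,110:330],None,fx=3.5,fy=3.5))
    print(np.round(w[m][:,2].mean(),4))
    # tiles
    s=cams.camera("side");ws=cloud(s);col=s["color"].astype(int)
    for n,(u,v) in dict(red=(302,237),grey=(264,248),pink=(304,272)).items():
        mm=(abs(ws[...,2]-.009)<.004)&(abs(ws[...,0]-ws[v,u,0])<.06)&(abs(ws[...,1]-ws[v,u,1])<.06)
        _,l,st,_=cv2.connectedComponentsWithStats(mm.astype(np.uint8)); 
        print(n,st[l[v,u]],quad(s,l==l[v,u],.01))
E
python3 jig.py
```

```text
((538.040771484375, 135.13381958007812), (247.0238800048828, 359.88134765625), 5.0756072998046875)
[[399.09375  303.44177 ]
 [430.9325   -55.028404]
 [676.9878   -33.174133]
 [645.14905  325.29605 ]]
0.0103
red [291 230  24  14 259] (array([302.83870968, 236.48387097]), ((601.6178588867188, -199.55580139160156), (62.169456481933594, 55.333946228027344), 56.0030632019043), 62)
grey [253 241  24  15 305] (array([264.28358209, 247.6119403 ]), ((489.0304870605469, -213.989990234375), (61.42241287231445, 55.78675079345703), 74.9783935546875), 67)
pink [287 261  35  22 417] (array([303.91666667, 271.36111111]), ((537.7792358398438, -334.34552001953125), (58.974647521972656, 59.054412841796875), 17.601612091064453), 72)
```

View pics/jigm.png

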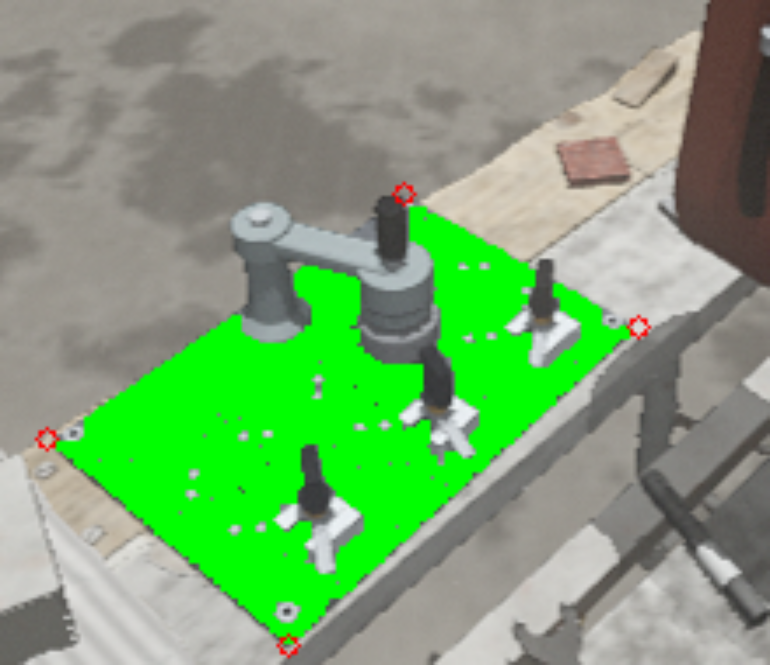

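Plate measures 247 x 360 mm, as it should. That gives a jig origin of about (0.5106, 0.1327) and a yaw of about 5.1°. The arm isn't at home: it sits at about 0.3 rad. I'll rotate the wrist first, rising as it turns.

Call:
servo_tool(steps=[0,0,-0.015,0,0,-7.1,0,0,-0.015,0,0,-7.1,0,0,-0.015,0,0,-7.1,0,0,-0.015,0,0,-7.1,0,0,-0.015,0,0,-7.1,0,0,-0.015,0,0,-7.1,0,0,-0.015,0,0,-7.1,0,0,-0.015,0,0,-7.1,0,0,-0.015,0,0,-7.1,0,0,-0.015,0,0,-7.1])

```text
time: 1.13
ee_pos: [0.1338, -0.5848, 0.382]
eef_rot: [[0.101, 0.995, 0.0], [0.995, -0.101, -0.0], [-0.0, 0.0, -1.0]]
ft_force: [0.2, 0.1, -0.3]
gripper_width: 0.0855
```

Call:
servo_tool(steps=[0,0,0,0,0,-7.1,0,0,0,0,0,-7.1,0,0,0,0,0,-7.1,0,0,0,0,0,-7.1,0,0,0,0,0,-7.1,0,0,0,0,0,-7.1,0,0,0,0,0,-7.1,0,0,0,0,0,-7.1,0,0,0,0,0,-7.1,0,0,0,0,0,-7.1])

```text
time: 1.97
ee_pos: [0.1337, -0.5849, 0.3812]
eef_rot: [[-0.908, 0.419, -0.0], [0.419, 0.908, 0.0], [0.0, 0.0, -1.0]]
ft_force: [0.6, 0.2, 0.5]
gripper_width: 0.0853
```

Call:
servo_tool(steps=[0,0,0,0,0,-7.1,0,0,0,0,0,-7.1,0,0,0,0,0,-7.1,0,0,0,0,0,-7.1,0,0,0,0,0,-1.5,0,0,0,0,0,0])

```text
time: 2.47
ee_pos: [0.1338, -0.5849, 0.3813]
eef_rot: [[-0.996, -0.085, -0.0], [-0.085, 0.996, 0.0], [0.0, 0.0, -1.0]]
ft_force: [-0.7, 0.2, -1.5]
gripper_width: 0.0853
```

Call:
servo_tool(steps=[-0.029,0.029,0,0,0,0,-0.029,0.029,0,0,0,0,-0.029,0.029,0,0,0,0,-0.029,0.029,0,0,0,0,-0.029,0.029,0,0,0,0,-0.029,0.029,0,0,0,0,-0.029,0.029,0,0,0,0,-0.029,0.029,0,0,0,0,-0.029,0.029,0,0,0,0,-0.029,0.029,0,0,0,0])

```text
time: 3.3
ee_pos: [0.3995, -0.27, 0.3815]
eef_rot: [[-0.997, -0.081, 0.0], [-0.081, 0.997, -0.001], [-0.0, -0.001, -1.0]]
ft_force: [0.8, -0.7, 1.2]
gripper_width: 0.0858
```

Call:
servo_tool(steps=[-0.029,0.029,0,0,0,0,-0.029,0.029,0,0,0,0,0,0,0,0,0,0,0,0,0,0,0,0])

```text
time: 3.63
ee_pos: [0.4526, -0.2072, 0.3814]
eef_rot: [[-0.996, -0.086, 0.0], [-0.086, 0.996, -0.0], [-0.0, -0.0, -1.0]]
ft_force: [-0.4, -0.5, 0.8]
gripper_width: 0.0855
```

Run:
```python
from h import *
c,s=wrist();print(np.round(c["T_tool_cam"],3).tolist(),np.round(c["T"],3).tolist(),c["mtx"][0],s["ee_pos"],np.degrees(s["joint_positions"]))
save(c,"w1",None,1.5)
```

```text
[[0.001, -0.96, -0.279, 0.07], [1.0, 0.0, 0.001, -0.0], [-0.0, -0.279, 0.96, -0.142], [0.0, 0.0, 0.0, 1.0]] [[-0.087, 0.957, 0.278, 0.383], [0.996, 0.083, 0.025, -0.213], [0.0, 0.279, -0.96, 0.523], [0.0, 0.0, 0.0, 1.0]] [321.1917505    0.         256.14612357] [ 0.45259575 -0.20722304  0.38135339] [-3.96906042e+01 -6.37132943e+00  9.24720051e+00  1.05608912e+02
 -2.36658173e-03 -4.46359851e+01]
```

View pics/w1.png

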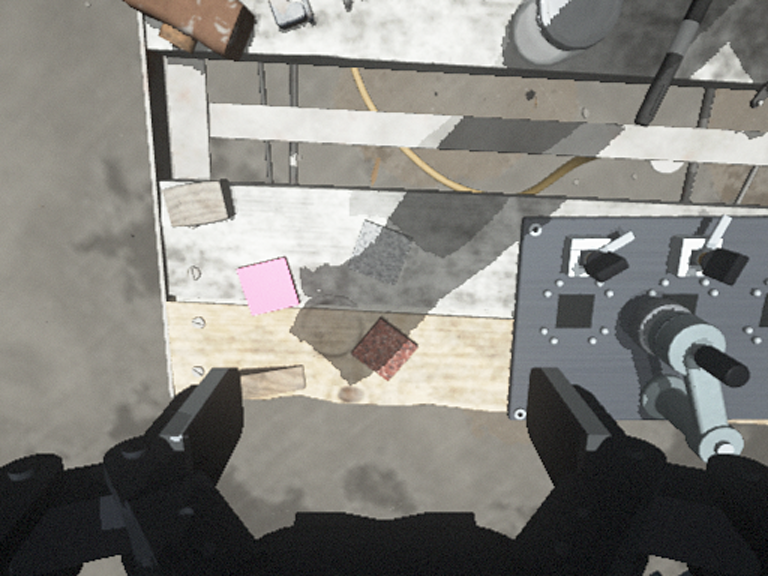

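The wrist picture shows the grey tile at (256,168), the red at (256,232) and the pink at (179,190) in camera pixels, with no third tile. Next I'll measure the tiles and tongues.

```bash
cat > tiles.py <<'E'
from h import *
def tiles(c,pr=True):
    w=cloud(c);out=[]
    m=((w[...,2]>.0055)&(w[...,2]<.014)).astype(np.uint8)
    m=cv2.morphologyEx(m,cv2.MORPH_OPEN,np.ones((3,3)))
    n,l,st,ct=cv2.connectedComponentsWithStats(m)
    for i in range(1,n):
        if 300<st[i,4]<4000:
            k,r,_=quad(c,l==i,.010)
            if min(r[1])>40 and max(r[1])<70:
                print(np.round(ct[i]),"rgb",c["color"][l==i].mean(0).round(),"z",np.nanmedian(w[l==i][:,2]).round(4),"c",np.round(r[0],1),"size",np.round(r[1],1),"ang",round(r[2],1))
if __name__=="__main__":
    c,s=wrist();tiles(c)
E
python3 tiles.py
```

```text
[254. 168.] rgb [139. 141. 140.] z 0.0091 c [ 491.7 -208.6] size [55.8 56.3] ang 74.4
[180. 191.] rgb [246. 206. 232.] z 0.0091 c [ 540.5 -328.6] size [56.1 56.6] ang 19.1
[257. 233.] rgb [132. 101.  93.] z 0.0091 c [ 605.1 -193.7] size [56.4 56.4] ang 56.3
```

Call:
servo_tool(steps=[0.0,0.038,0,0,0,0,0.0,0.038,0,0,0,0,0.0,0.038,0,0,0,0,0.0,0.038,0,0,0,0,0.0,0.038,0,0,0,0,0.0,0.038,0,0,0,0,0.0,0.038,0,0,0,0,0,0.025,0,0,0,0,0,0,0,0,0,0,0,0,0,0,0,0])

```text
time: 4.57
ee_pos: [0.4272, 0.0806, 0.3814]
eef_rot: [[-0.997, -0.083, 0.0], [-0.083, 0.997, -0.0], [-0.0, -0.001, -1.0]]
ft_force: [0.2, -0.4, 0.3]
gripper_width: 0.0856
```

Run:
```python
from h import *
c,s=wrist();print(s["ee_pos"],np.degrees(s["joint_positions"]))
save(c,"w2",None,1.5)
```

```text
[0.42723582 0.08055737 0.38141252] [-6.64747654e+00 -1.69493182e+01  7.16954702e-02  1.06993209e+02
 -2.40448505e-02 -1.14249150e+01]
```

View pics/w2.png

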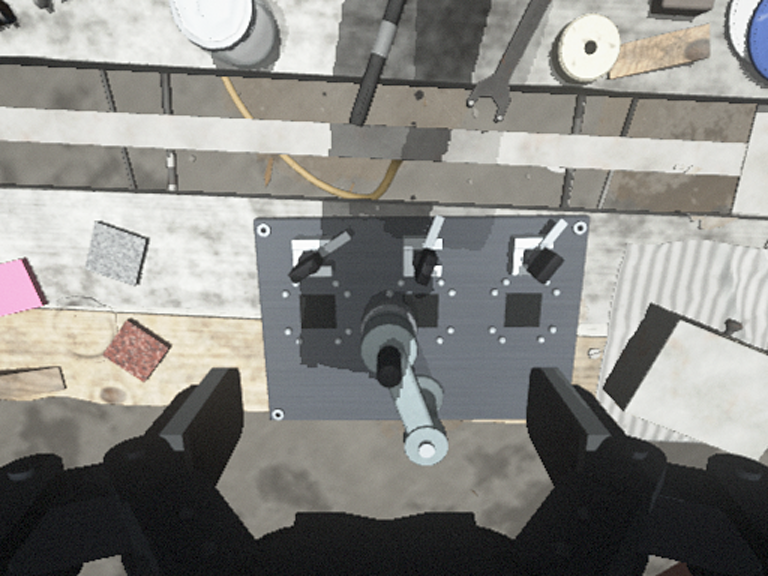

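The wrist view shows all three fasteners, at about (315,258), (425,258) and (540,258) in the ×1.5 picture. Their tongues point towards the robot, and the handle is at about (388,365).

```bash
cat > meas.py <<'E'
from h import *
o=np.array([510.6,132.7]);
def jigfit(c):
    w=cloud(c);col=c["color"].astype(int)
    m=(abs(w[...,2]-.011)<.006)&(col.sum(-1)<420)&(w[...,0]>.36)&(w[...,0]<.72)&(w[...,1]>-.09)&(w[...,1]<.36)
    m=cv2.morphologyEx(m.astype(np.uint8),cv2.MORPH_OPEN,np.ones((3,3)))
    _,l,st,_=cv2.connectedComponentsWithStats(m)
    return quad(c,l==1+np.argmax(st[1:,4]),.012)[1]
def inj(w,o,yaw):
    d=w[...,:2]*1000-o; cs,sn=np.cos(yaw),np.sin(yaw)
    return np.stack([d[...,0]*cs+d[...,1]*sn,-d[...,0]*sn+d[...,1]*cs],-1)
if __name__=="__main__":
    c,s=wrist();w=cloud(c);r=jigfit(c);print(r)
    a=r[2]; a=a-90 if a>45 else a
    yaw=np.radians(a);ctr=np.array(r[0]);o=ctr-27.5*np.array([np.cos(yaw),np.sin(yaw)])
    print("origin",o,"yaw",yaw,a)
    J=inj(w,o,yaw);col=c["color"].astype(int)
    h=(w[...,2]>.152)&(abs(J[...,0]-40)<100)&(abs(J[...,1])<120)&(w[...,2]<.17)&(col.sum(-1)<200)
    if h.sum(): print("handle top jig",np.round(np.nanmean(J[h],0),1),h.sum(),np.nanmean(w[h][:,2]))
    for i,y in enumerate((115,0,-115)):
        near=np.hypot(J[...,0]+56,J[...,1]-y)<52
        bar=near&(w[...,2]>.08)&(w[...,2]<.1)&(np.hypot(J[...,0]+56,J[...,1]-y)<25)
        if bar.sum()>5:
            R=cv2.minAreaRect(J[bar].astype(np.float32));print(i,"bar",np.round(R,1) if 0 else R,bar.sum())
        rr=np.hypot(J[...,0]+56,J[...,1]-y)
        t=near&(w[...,2]>.028)&(w[...,2]<.05)&(rr>30)&(col.sum(-1)>350)
        if t.sum()>5:
            v=J[t].mean(0)-np.array([-56,y]); th=np.arctan2(v[1],v[0]);print(i,"tongue n",t.sum(),"r",rr[t].max(),"turn",np.round(np.pi/2-th,3), (np.pi/2-th+np.pi)%(2*np.pi)-np.pi,"z",w[t][:,2].mean())
E
python3 meas.py
```

```text
((544.4290161132812, 130.44155883789062), (243.8253173828125, 356.60687255859375), 5.2623772621154785)
origin [517.04492482 127.91934865] yaw 0.09184580970599976 5.2623772621154785
handle top jig [ 15.7 -36. ] 244 0.15986402342746298
0 bar ((-54.595672607421875, 115.11604309082031), (12.299622535705566, 29.840959548950195), 54.68952560424805) 207
0 tongue n 72 r 45.85336294193412 turn -0.937 -0.9372866042879009 z 0.0390903276141558
1 bar ((-54.764469146728516, 0.707672119140625), (12.496459007263184, 29.581161499023438), 68.0630111694336) 189
1 tongue n 71 r 45.61757976920704 turn -1.177 -1.176687978831076 z 0.03901691484130783
2 bar ((-54.65083312988281, -114.21314239501953), (12.10921859741211, 29.518779754638672), 32.56012725830078) 189
2 tongue n 59 r 45.47609247029986 turn -0.535 -0.5351235909650573 z 0.03936621050915102
```

The scene and wrist cameras disagree by about 6 mm on the jig. I'll trust the wrist camera close up and calibrate it at a second yaw. First I go above the handle.

Call:
servo_tool(steps=[-0.0365,0.0013,0,0,0,0,-0.0365,0.0013,0,0,0,0,-0.0365,0.0012,0,0,0,0,0,0,0.03,0,0,-6.8,0,0,0.03,0,0,-6.8,0,0,0.03,0,0,-6.7,0,0,0.03,0,0,0,0,0,0.03,0,0,0,0,0,0,0,0,0,0,0,0,0,0,0])

```text
time: 5.5
ee_pos: [0.5353, 0.0922, 0.2303]
eef_rot: [[-0.907, -0.421, -0.003], [-0.421, 0.907, -0.0], [0.003, 0.001, -1.0]]
ft_force: [0.1, 0.6, 1.1]
gripper_width: 0.0853
```

Run:
```python
from h import *
c,s=wrist();print(s["ee_pos"],np.degrees(s["joint_positions"]))
w=cloud(c);h=(abs(w[...,2]-.162)<.008)&(c["color"].astype(int).sum(-1)<200)&(np.hypot(w[...,0]-.536,w[...,1]-.093)<.03)
print(h.sum(),np.nanmean(w[h],0), (w[h].max(0)+w[h].min(0))/2,w[h].max(0)-w[h].min(0))
save(c,"w3",None,1.5)
```

```text
[0.53534938 0.09218662 0.23030265] [-4.02458600e+00 -3.74708358e+00 -4.35869104e+00  8.95652246e+01
 -1.27455394e-02 -2.89536118e+01]
739 [0.53710688 0.09311058 0.16059932] [0.53780118 0.09353349 0.1586829 ] [0.02085433 0.02147556 0.00920217]
```

View pics/w3.png

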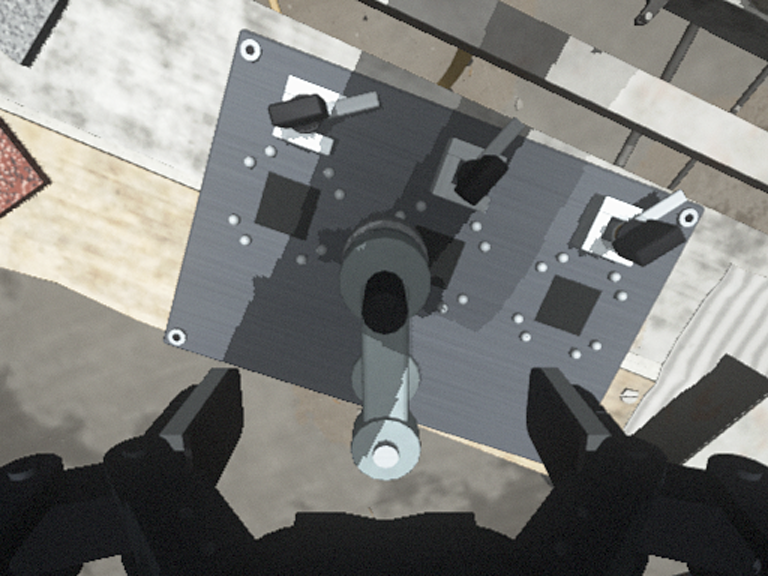

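The handle is centred between the fingers at about (385,300) in the picture, and the arm lies along tool x. I'll descend and grip.

Call:
servo_tool(steps=[0,0,0.03,0,0,0,0,0,0.03,0,0,0,0,0,0.03,0,0,0,0,0,0.014,0,0,0,0,0,0,0,0,0])

```text
time: 5.97
ee_pos: [0.5357, 0.0932, 0.1264]
eef_rot: [[-0.906, -0.423, -0.002], [-0.423, 0.906, -0.0], [0.002, 0.001, -1.0]]
ft_force: [0.3, 0.4, -0.3]
gripper_width: 0.0851
```

Call:
servo_tool(steps=[0,0,0,0,0,0,0,0,0,0,0,0,0,0,0,0,0,0,0,0,0,0,0,0,0,0,0,0,0,0,0,0,0,0,0,0,0,0,0,0,0,0,0,0,0,0,0,0], fingers=255, squeeze=20)

```text
time: 6.63
ee_pos: [0.5367, 0.0937, 0.1284]
eef_rot: [[-0.906, -0.424, 0.002], [-0.424, 0.906, -0.0], [-0.001, -0.001, -1.0]]
ft_force: [-0.5, 0.1, 6.5]
gripper_width: 0.0215
```

Call:
servo_tool(steps=[-0.0007,-0.0119,0,0,0,-6.5,-0.0007,-0.0119,0,0,0,-6.5,-0.0007,-0.0119,0,0,0,-6.5,-0.0007,-0.0119,0,0,0,-6.5,-0.0007,-0.0119,0,0,0,-6.5,-0.0007,-0.0119,0,0,0,-6.5,-0.0007,-0.0119,0,0,0,-6.5])

```text
time: 7.22
ee_pos: [0.5969, 0.0384, 0.1284]
eef_rot: [[-0.328, -0.945, 0.0], [-0.945, 0.328, -0.001], [0.001, -0.001, -1.0]]
ft_force: [-2.9, -0.4, 7.7]
gripper_width: 0.0214
```

Call:
servo_tool(steps=[-0.0007,-0.0119,0,0,0,-6.5,-0.0007,-0.0119,0,0,0,-6.5,-0.0007,-0.0119,0,0,0,-6.5,-0.0007,-0.0119,0,0,0,-6.5,-0.0007,-0.0119,0,0,0,-6.5,-0.0007,-0.0119,0,0,0,-6.5,-0.0007,-0.0119,0,0,0,-6.5,-0.0007,-0.0119,0,0,0,-6.5,0,0,0,0,0,0])

```text
time: 7.97
ee_pos: [0.6907, 0.0491, 0.1285]
eef_rot: [[0.544, -0.839, 0.004], [-0.839, -0.544, -0.003], [0.004, -0.002, -1.0]]
ft_force: [3.3, -6.7, 4.1]
gripper_width: 0.0212
```

Call:
servo_tool(steps=[0,0,0,0,0,0,0,0,0,0,0,0,0,0,0,0,0,0,0,0,0,0,0,0,0,0,0,0,0,0,0,0,0,0,0,0], fingers=0)

```text
time: 8.47
ee_pos: [0.6878, 0.0501, 0.1272]
eef_rot: [[0.538, -0.843, -0.0], [-0.843, -0.538, 0.0], [-0.0, 0.0, -1.0]]
ft_force: [0.5, -1.1, 1.2]
gripper_width: 0.0854
```

Call:
servo_tool(steps=[0,0,-0.03,0,0,0,0,0,-0.04,0,0,0,0,0,-0.04,0,0,0,0,0,-0.04,0,0,0,0,0,-0.04,0,0,0,0,0,-0.04,0,0,0,0,0,-0.03,0,0,0,0,0,0,0,0,0,0,0,0,0,0,0])

```text
time: 9.22
ee_pos: [0.6891, 0.0499, 0.3889]
eef_rot: [[0.538, -0.843, 0.005], [-0.843, -0.538, -0.001], [0.003, -0.004, -1.0]]
ft_force: [-0.2, -0.3, -0.3]
gripper_width: 0.0856
```

```bash
python3 - <<'E'
from h import *
A=np.array([[536.7,93.7],[596.9,38.4],[690.7,49.1]])
M=np.c_[2*A,np.ones(3)];x=np.linalg.solve(M,(A**2).sum(1));print("hinge",x[:2],np.sqrt(x[2]+x[0]**2+x[1]**2))
c,s=wrist();save(c,"w4",None,1.5);print(np.degrees(s["joint_positions"]))
E
python3 meas.py; python3 tiles.py
```

```text
hinge [633.0315387  138.15015605] 106.09232640455168
[-6.66866753e+00  3.33422759e+01  5.58753987e+01  1.12231175e+02
 -1.47232215e-03 -1.29242194e+02]
((547.2985229492188, 129.0277099609375), (244.0022430419922, 357.7510681152344), 5.251770496368408)
origin [519.91396521 126.51056924] yaw 0.09166068672072562 5.251770496368408
0 bar ((-56.79702377319336, 115.38008880615234), (12.124933242797852, 31.191051483154297), 54.01077651977539) 141
0 tongue n 16 r 48.927556029003995 turn -1.026 -1.026288309660627 z 0.03914836441659854
1 bar ((-45.44379806518555, -0.5765590667724609), (7.450418949127197, 16.663597106933594), 28.035213470458984) 45
2 bar ((-56.431129455566406, -114.45569610595703), (12.490524291992188, 29.697711944580078), 31.235652923583984) 196
2 tongue n 56 r 47.566729569709366 turn -0.583 -0.5829384597185281 z 0.039305086168517946
[392.  33.] rgb [181. 136. 125.] z 0.0093 c [ 607.4 -193.9] size [57.1 55.7] ang 56.4
[457.  68.] rgb [193. 197. 196.] z 0.0092 c [ 494.2 -208.9] size [57.4 57. ] ang 74.4
```

View pics/w4.png

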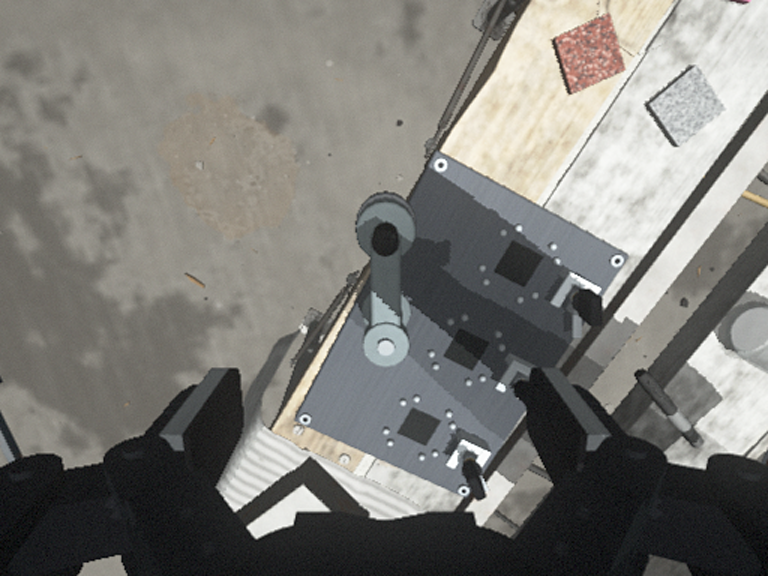

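Comparing the two yaws, and fitting a circle to the handle's path (radius 106 mm), both give a jig origin near (518.7, 127.9) with yaw 5.25°. The wrist camera's bias is about 1.9 mm along tool +x. The picture shows the polishing arm swung clear. Next I move to the grey tile.

Call:
servo_tool(steps=[0.014,0.038,0,0,0,0,0.014,0.038,0,0,0,0,0.014,0.038,0,0,0,0,0.014,0.038,0,0,0,0,0.014,0.038,0,0,0,0,0.014,0.038,0,0,0,0,0.014,0.038,0,0,0,0,0.014,0.038,0,0,0,0,0,0,0,0,0,7,0,0,0,0,0,7])

```text
time: 10.2
ee_pos: [0.4929, -0.2063, 0.3847]
eef_rot: [[0.31, -0.951, -0.002], [-0.951, -0.31, 0.001], [-0.002, 0.002, -1.0]]
ft_force: [-0.0, -0.4, -0.2]
gripper_width: 0.0855
```

Call:
servo_tool(steps=[0,0,0,0,0,7,0,0,0,0,0,7,0,0,0,0,0,7,0,0,0,0,0,7,0,0,0,0,0,7,0,0,0,0,0,7,0,0,0,0,0,7,0,0,0,0,0,7,0,0,0,0,0,7,0,0,0,0,0,7])

```text
time: 11.03
ee_pos: [0.4942, -0.2042, 0.3846]
eef_rot: [[-0.785, -0.619, -0.002], [-0.619, 0.785, 0.002], [0.001, 0.003, -1.0]]
ft_force: [-0.2, -0.5, 0.1]
gripper_width: 0.0854
```

Call:
servo_tool(steps=[0,0,0.02,0,0,7,0,0,0.03,0,0,7,0,0,0.03,0,0,7,0,0,0.03,0,0,7,0,0,0.03,0,0,7,0,0,0.03,0,0,7,0,0,0.03,0,0,7,0,0,0.02,0,0,5.2,0,0,0,0,0,0,0,0,0,0,0,0])

```text
time: 11.87
ee_pos: [0.4934, -0.2037, 0.1647]
eef_rot: [[-0.964, 0.266, -0.003], [0.266, 0.964, 0.002], [0.004, 0.001, -1.0]]
ft_force: [0.2, 0.4, 0.9]
gripper_width: 0.0855
```

```bash
cat > rel.py <<'E'
import sys
from h import *
# tool-frame offset to world xy (mm) and yaw
def rel(s,x,y):
    R=np.array(s["eef_rot"]);d=np.array([x/1000,y/1000,0])-np.array([s["ee_pos"][0],s["ee_pos"][1],0])
    return np.round((R.T@d)*1000,1)
def phi(s): return np.degrees(np.arctan2(s["eef_rot"][1][0],s["eef_rot"][0][0]))%360
if __name__=="__main__":
    s=manip.get_state();print("tool dx,dy mm",rel(s,float(sys.argv[1]),float(sys.argv[2]))[:2],"phi",round(phi(s),2),"z",np.round(s["ee_pos"][2],4),"j6",np.degrees(s["joint_positions"][5]).round(1))
E
python3 - <<'E'
from h import *
c,s=wrist();save(c,"w5",None,1.5)
E
python3 tiles.py; python3 rel.py 493 -208
```

```text
[251. 173.] rgb [124. 126. 125.] z 0.0092 c [ 492.2 -208.7] size [55.7 55.6] ang 74.6
[153. 242.] rgb [241. 191. 222.] z 0.0091 c [ 540.9 -328.1] size [56.1 57.5] ang 18.7
[294. 272.] rgb [108.  83.  76.] z 0.0091 c [ 605.2 -193.8] size [56.4 57. ] ang 56.3
tool dx,dy mm [ 1.2 -3.6] phi 164.55 z 0.1677 j6 -21.0
```

View pics/w5.png

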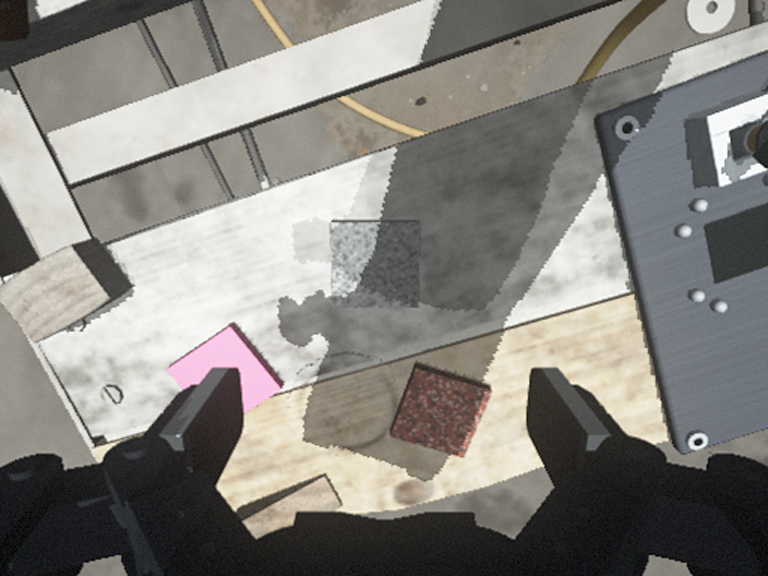

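The grey tile is square to the tool at about (375,262) in the picture. I'll pre-close to about 66 mm, centre on it and descend.

Call:
servo_tool(steps=[-0.0015,-0.005,0.03,0,0,0,0,0,0.03,0,0,0,0,0,0.03,0,0,0,0,0,0.03,0,0,0,0,0,0.025,0,0,0,0,0,0,0,0,0,0,0,0,0,0,0], fingers=55)

```text
time: 12.55
ee_pos: [0.4951, -0.21, 0.0222]
eef_rot: [[-0.963, 0.268, -0.0], [0.268, 0.963, 0.0], [0.001, 0.0, -1.0]]
ft_force: [-0.5, -0.3, 0.5]
gripper_width: 0.0669
```

```bash
python3 - <<'E'
from h import *
c,s=wrist();save(c,"w6",None,1.5)
E
python3 rel.py 493.7 -209.1
```

```text
tool dx,dy mm [2.7 1. ] phi 164.44 z 0.0237 j6 -21.4
```

View pics/w6.png

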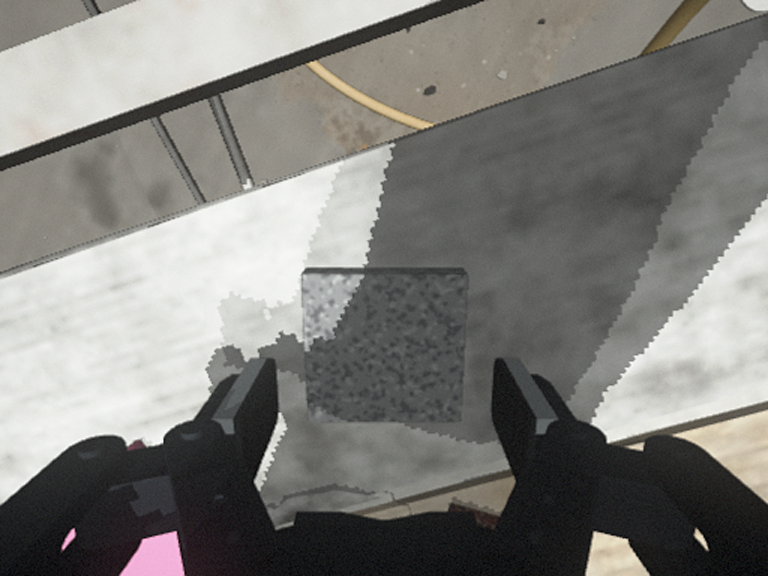

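The tile is well centred between the pads. Descending to close.

Call:
servo_tool(steps=[0.001,0.0005,0.01,0,0,0,0.001,0,0.008,0,0,0,0,0,0.005,0,0,0,0,0,0,0,0,0,0,0,0,0,0,0])

```text
time: 13.02
ee_pos: [0.4931, -0.2089, -0.0016]
eef_rot: [[-0.963, 0.269, -0.0], [0.269, 0.963, 0.0], [0.0, 0.0, -1.0]]
ft_force: [-0.1, -0.1, 0.2]
gripper_width: 0.0669
```

Run:
```python
from h import *
c,s=wrist();save(c,"w7",None,1.5);print(s["ee_pos"],s["ft_force"])
```

```text
[ 0.49313671 -0.20891535 -0.00160641] [-0.07527004 -0.07473267  0.24282398]
```

View pics/w7.png

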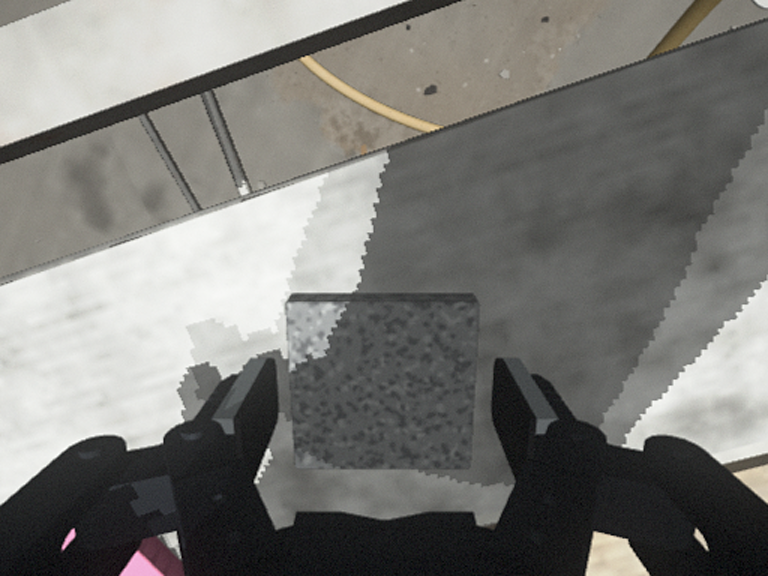

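The pads flank the tile with their ends near the table. Closing.

Call:
servo_tool(steps=[0,0,0,0,0,0,0,0,0,0,0,0,0,0,0,0,0,0,0,0,0,0,0,0], fingers=255, squeeze=40)

```text
time: 13.4
ee_pos: [0.4938, -0.2094, -0.0007]
eef_rot: [[-0.963, 0.269, 0.001], [0.269, 0.963, -0.001], [-0.001, -0.0, -1.0]]
ft_force: [-1.1, 0.5, 5.3]
gripper_width: 0.0547
```

Call:
servo_tool(steps=[0,0,-0.01,0,0,0,0,0,-0.02,0,0,0,0,0,-0.03,0,0,0,0,0,-0.03,0,0,0,0,0,0,0,0,0])

```text
time: 13.82
ee_pos: [0.4959, -0.211, 0.0953]
eef_rot: [[-0.963, 0.269, 0.007], [0.269, 0.963, -0.005], [-0.008, -0.003, -1.0]]
ft_force: [0.5, -1.5, 0.1]
gripper_width: 0.0547
```

```bash
cat > held.py <<'E'
from h import *
def held(c,s):
    # tile in gripper: points near tool z of top face
    Tc=c["T_tool_cam"];w=cloud(c,Tc);m=(abs(w[...,0])<.05)&(abs(w[...,1])<.027)&(w[...,2]>-.025)&(w[...,2]<.012)
    _,l,st,_=cv2.connectedComponentsWithStats(m.astype(np.uint8))
    k=l==1+np.argmax(st[1:,4]);h=np.nanmedian(w[k][:,2])
    k&=abs(w[...,2]-h)<.003
    print("top z tool",h.round(4),"n",k.sum(),"x range",(np.percentile(w[k][:,0],[.5,99.5])*1000).round(1),"y",(np.percentile(w[k][:,1],[.5,99.5])*1000).round(1))
    # far edge direction
    ys=np.linspace(-.02,.02,9);e=[]
    for y in ys:
        q=k&(abs(w[...,1]-y)<.0025);e.append((w[q][:,0].max(),w[q][:,0].min()))
    e=np.array(e);print("edge tilt deg",np.degrees(np.polyfit(ys,e[:,0],1)[0]).round(2),"x max",(e[:,0].mean()*1000).round(1),"x min",(e[:,1].mean()*1000).round(1))
c,s=wrist();held(c,s);save(c,"held%d"%int(s["time"]*100),None,1.5);print(s["time"],s["gripper_width"])
E
python3 held.py
```

```text
top z tool -0.0099 n 13381 x range [-26.7  28.7] y [-26.8  26.7]
edge tilt deg 0.03 x max 28.9 x min -27.3
13.8167 0.05469423507831691
```

Held square (tilt 0.03°), gripper width 54.7 mm. Carrying it to bay 2.

Call:
servo_tool(steps=[0.003,0.033,-0.02,0,0,0,0.003,0.033,-0.02,0,0,0,0.003,0.033,-0.02,0,0,0,0.003,0.033,0,0,0,0,0.003,0.033,0,0,0,0,0.003,0.033,0,0,0,0,0.002,0.03,0,0,0,-7,0,0,0,0,0,-7,0,0,0,0,0,-6.8,0,0,0,0,0,0])

```text
time: 14.7
ee_pos: [0.5348, 0.0167, 0.1475]
eef_rot: [[-0.995, -0.097, -0.002], [-0.097, 0.995, 0.0], [0.002, 0.0, -1.0]]
ft_force: [0.2, 0.4, -0.5]
gripper_width: 0.0546
```

```bash
python3 held.py; python3 rel.py 538.2 14.2;python3 - <<'E'
from h import *
c,s=wrist();save(c,"w8",None,1.5)
E
```

```text
top z tool -0.0099 n 13316 x range [-26.6  28.6] y [-26.7  26.7]
edge tilt deg 0.11 x max 28.8 x min -27.3
14.7 0.054638807416143624
tool dx,dy mm [-3.1 -2.4] phi 185.1 z 0.1476 j6 -17.4
```

View pics/w8.png

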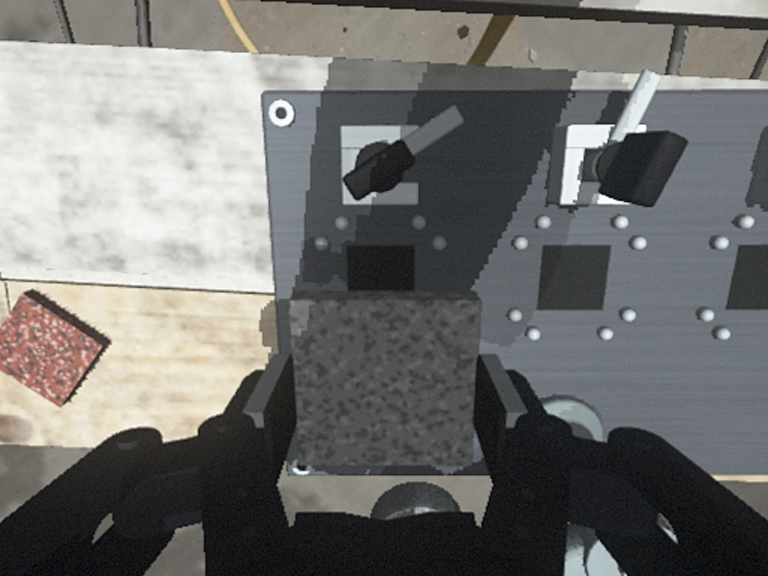

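Four of bay 2's pins show, at (341,222), (418,222), (321,243) and (439,243) in the picture. I'll check the bay centre from them.

```bash
cat > pins.py <<'E'
from h import *
from rel import *
import sys
# args: bay y (mm), list of jigx,jigy_rel,u,v (1.5x pixels)
def bay(c,s,L,yaw=np.radians(5.25),b=1.87,h=.018):
    L=np.array(L,float);P=ray(c,L[:,2:]/1.5,h)[:,:2]*1000
    R=np.array(s["eef_rot"]);P=P-b*R[:2,0]
    ex=np.array([np.cos(yaw),np.sin(yaw)]);ey=np.array([-ex[1],ex[0]])
    C=P-L[:,:1]*ex-L[:,1:2]*ey
    print(C.round(1).tolist());m=C.mean(0);print("bay",m.round(1),"tool off",rel(s,*m)[:2]);return m
E
python3 - <<'E'
from pins import *
c,s=wrist()
bay(c,s,[[-34,-22,341,222],[-34,22,418,222],[-22,-34,321,243],[-22,34,439,243]])
bay(c,s,[[-34,-22,542,222],[-34,22,621,222],[-22,-34,520,243],[-22,34,638,243]])
E
```

```text
[[540.9, 14.3], [541.2, 13.9], [540.9, 14.5], [541.3, 14.1]]
bay [541.1  14.2] tool off [-5.9 -2.3]
[[531.1, 127.5], [531.3, 128.2], [531.0, 127.9], [531.4, 127.5]]
bay [531.2 127.8] tool off [ -5.9 111.7]
```

The tile and pins seen in one picture at nearly the same depth will cancel the bias, so I'll descend to just above the pins.

Call:
servo_tool(steps=[-0.0045,-0.0023,0.03,0,0,0,0,0,0.03,0,0,0,0,0,0.03,0,0,0,0,0,0.026,0,0,-0.2,0,0,0,0,0,0,0,0,0,0,0,0])

```text
time: 15.35
ee_pos: [0.5388, 0.0139, 0.0316]
eef_rot: [[-0.996, -0.091, -0.003], [-0.091, 0.996, 0.001], [0.003, 0.001, -1.0]]
ft_force: [0.1, -0.3, -0.5]
gripper_width: 0.0546
```

```bash
python3 held.py; python3 rel.py 538.2 14.2;python3 - <<'E'
from h import *
c,s=wrist();save(c,"w9",None,1.5)
E
```

```text
top z tool -0.0099 n 13355 x range [-26.7  28.6] y [-26.8  26.7]
edge tilt deg 0.02 x max 28.9 x min -27.4
15.35 0.054636804958049505
tool dx,dy mm [2.  0.7] phi 185.25 z 0.0335 j6 -17.7
```

View pics/w9.png

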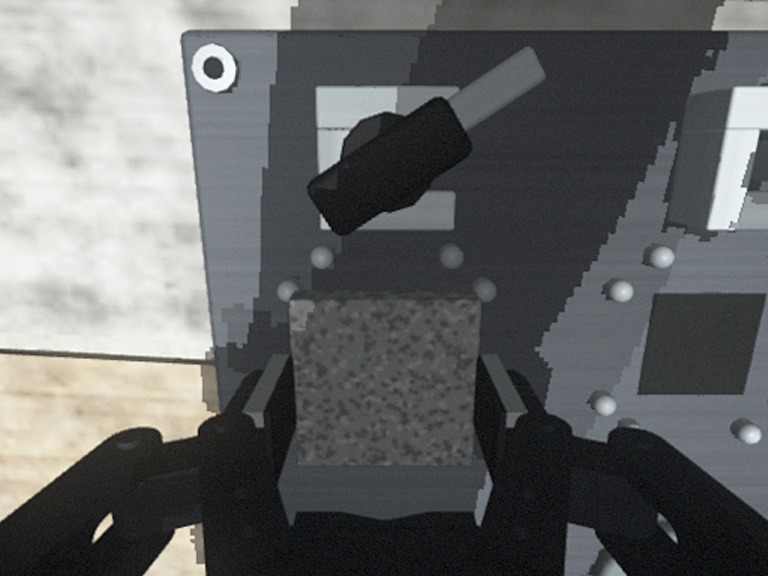

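Run:
```python
from pins import *
c,s=wrist()
for h in (.016,.018,.020): bay(c,s,[[-34,-22,321,257],[-34,22,452,256],[-22,-34,289,290],[-22,34,485,290]],b=0,h=h)
print(s["ee_pos"])
w=cloud(c);print(w[257*2//3,321*2//3],w[256*2//3,452*2//3],w[270*2//3,390*2//3])
```

```text
[[540.8, 14.0], [540.4, 14.5], [540.5, 14.4], [540.4, 14.5]]
bay [540.5  14.3] tool off [0.6 0.9]
[[540.3, 14.2], [539.9, 14.2], [539.9, 14.8], [539.9, 14.0]]
bay [540.   14.3] tool off [1.1 0.9]
[[539.9, 14.4], [539.5, 13.9], [539.2, 15.1], [539.3, 13.5]]
bay [539.5  14.2] tool off [1.7 0.8]
[0.54121866 0.01353893 0.03447641]
[ 0.50811909 -0.01072481  0.01889848] [0.50336954 0.03246458 0.01985681] [0.51255431 0.01295102 0.01116213]
```

The bay is at tool (+1.2, +0.9) mm and the tile at (+0.75, 0), so the correction is small. Lowering, watching the force.

Call:
servo_tool(steps=[0.0005,0.0009,0.004,0,0,0,0,0,0.004,0,0,0,0,0,0.003,0,0,0,0,0,0.002,0,0,0,0,0,0,0,0,0])

```text
time: 15.92
ee_pos: [0.5392, 0.0149, 0.019]
eef_rot: [[-0.996, -0.094, -0.001], [-0.094, 0.996, 0.0], [0.001, 0.0, -1.0]]
ft_force: [-0.7, -0.5, -1.0]
gripper_width: 0.0541
```

Call:
servo_tool(steps=[0,0,0.002,0,0,0,0,0,0.002,0,0,0,0,0,0.001,0,0,0,0,0,0,0,0,0])

```text
time: 16.25
ee_pos: [0.5393, 0.0149, 0.0142]
eef_rot: [[-0.996, -0.094, -0.001], [-0.094, 0.996, 0.0], [0.001, 0.0, -1.0]]
ft_force: [-0.1, -0.4, -0.8]
gripper_width: 0.0547
```

```bash
python3 - <<'E'
from h import *
c,s=wrist();save(c,"w10",None,1.5)
print(np.mean([manip.get_state()["ee_pos"] for _ in range(3)],0))
E
python3 held.py
```

```text
[0.53944751 0.01487546 0.01440349]
top z tool -0.0096 n 13363 x range [-26.7  28.6] y [-26.8  26.7]
edge tilt deg -0.11 x max 28.9 x min -27.3
16.3 0.05437917726313995
```

View pics/w10.png

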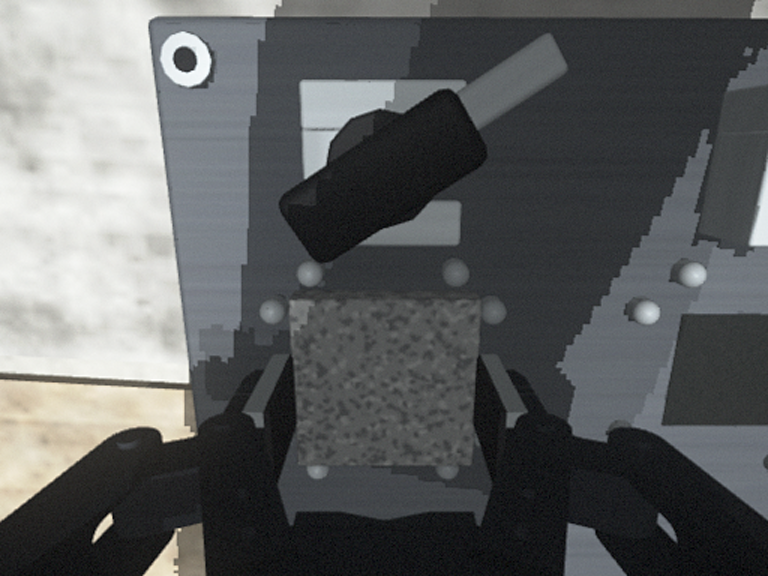

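The tile sits between all the pins. Lowering the last 2 mm.

Call:
servo_tool(steps=[0,0,0.001,0,0,0,0,0,0.001,0,0,0,0,0,0,0,0,0])

```text
time: 16.6
ee_pos: [0.5394, 0.0149, 0.0123]
eef_rot: [[-0.996, -0.094, -0.0], [-0.094, 0.996, -0.0], [0.0, -0.0, -1.0]]
ft_force: [0.3, -0.1, -0.5]
gripper_width: 0.0549
```

Call:
servo_tool(steps=[0,0,0.0007,0,0,0,0,0,0,0,0,0])

```text
time: 16.77
ee_pos: [0.5395, 0.0149, 0.0117]
eef_rot: [[-0.996, -0.094, -0.0], [-0.094, 0.996, -0.0], [0.0, -0.0, -1.0]]
ft_force: [0.7, -0.4, -0.1]
gripper_width: 0.0547
```

Call:
servo_tool(steps=[0,0,0,0,0,0,0,0,0,0,0,0,0,0,0,0,0,0,0,0,0,0,0,0,0,0,0,0,0,0], fingers=55)

```text
time: 17.18
ee_pos: [0.5396, 0.0149, 0.0119]
eef_rot: [[-0.996, -0.094, 0.0], [-0.094, 0.996, -0.0], [-0.0, -0.0, -1.0]]
ft_force: [-0.2, 0.2, 0.8]
gripper_width: 0.0671
```

Call:
servo_tool(steps=[0,0,-0.01,0,0,0,0,0,-0.02,0,0,0,0,0,-0.04,0,0,0,0,0,-0.04,0,0,0,0.02,0,-0.03,0,0,0,0.02,0,0,0,0,0,0,0,0,0,0,0,0,0,0,0,0,0])

```text
time: 17.85
ee_pos: [0.4999, 0.011, 0.1531]
eef_rot: [[-0.996, -0.093, 0.002], [-0.093, 0.996, -0.001], [-0.002, -0.001, -1.0]]
ft_force: [0.3, -0.4, -0.0]
gripper_width: 0.067
```

```bash
python3 - <<'E'
from h import *
c,s=wrist();save(c,"w11",None,1.5)
print(s["ee_pos"])
w=cloud(c);m=(abs(w[...,2]-.021)<.004)&(np.hypot(w[...,0]-.54,w[...,1]-.014)<.045)
m=cv2.morphologyEx(m.astype(np.uint8),cv2.MORPH_OPEN,np.ones((7,7)))
print(quad(c,m>0,.022), np.nanmedian(w[m>0][:,2]),np.percentile(w[m>0][:,2],[5,95]))
E
python3 tiles.py
```

```text
[0.49987003 0.0109994  0.15305164]
(array([259.03040541, 224.53716216]), ((537.5693969726562, 15.056083679199219), (56.511268615722656, 55.56204605102539), 5.400572776794434), 296) 0.021255228166210893 [0.02007423 0.02234052]
[ 41. 262.] rgb [165. 123. 113.] z 0.0091 c [ 604.9 -191.9] size [56.2 58.7] ang 56.3
```

View pics/w11.png

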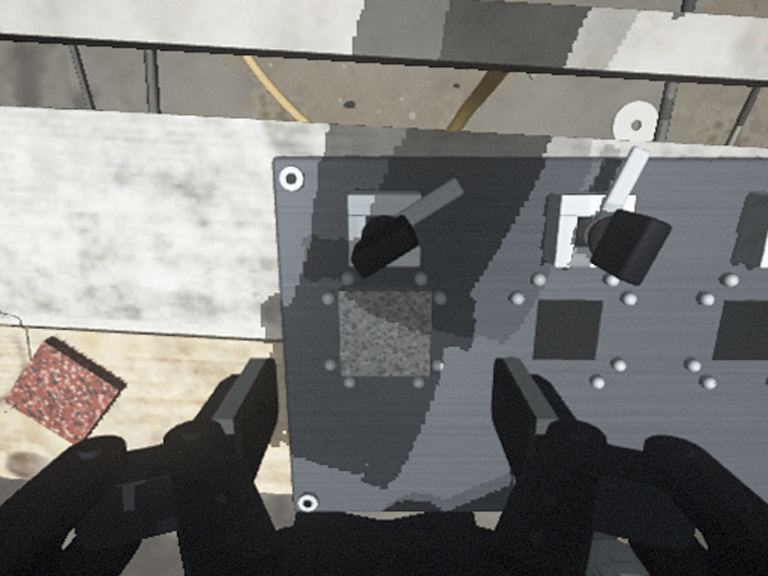

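The grey tile lies flat in bay 2 (5.4°, top at about 21–22 mm). Next is fastener 2, rotating the jaws across its bar.

Call:
servo_tool(steps=[0.026,0,0,0,0,-7,0,0,0,0,0,-7,0,0,0,0,0,-7,0,0,0,0,0,-7,0,0,0,0,0,-7,0,0,0,0,0,-7,0,0,0,0,0,-7,0,0,0,0,0,-7,0,0,0,0,0,-7,0,0,0,0,0,-7])

```text
time: 18.78
ee_pos: [0.4739, 0.0088, 0.1511]
eef_rot: [[-0.246, -0.969, -0.001], [-0.969, 0.246, 0.0], [0.0, 0.001, -1.0]]
ft_force: [0.6, -0.6, 0.0]
gripper_width: 0.0667
```

Call:
servo_tool(steps=[0,0,0,0,0,-7,0,0,0,0,0,-7,0,0,0,0,0,-7,0,0,0,0,0,-7,0,0,0,0,0,-7,0,0,0,0,0,-7,0,0,0,0,0,-7,0,0,0,0,0,-3,0,0,0,0,0,0,0,0,0,0,0,0])

```text
time: 19.62
ee_pos: [0.4739, 0.0088, 0.1512]
eef_rot: [[0.605, -0.796, -0.001], [-0.796, -0.605, 0.0], [-0.001, 0.001, -1.0]]
ft_force: [-0.6, -0.1, -0.3]
gripper_width: 0.067
```

```bash
cat > bar.py <<'E'
from pins import *
def bar(c,s,x,y):
    w=cloud(c);Tt=np.eye(4);Tt[:3,:3]=s["eef_rot"];Tt[:3,3]=s["ee_pos"]
    m=(w[...,2]>.072-.012)&(w[...,2]<.096)&(np.hypot(w[...,0]-x/1000,w[...,1]-y/1000)<.028)&(c["color"].astype(int).sum(-1)<260)
    z=np.nanpercentile(w[m][:,2],90);m&=abs(w[...,2]-z)<.004
    wt=cloud(c,c["T_tool_cam"])[m][:,:2]*1000
    R=cv2.minAreaRect(wt.astype(np.float32));
    a=R[2] if R[1][0]>R[1][1] else R[2]-90   # long-axis angle vs tool x
    a=(a+90)%180-90
    print("top z",z.round(4),"n",m.sum(),"tool xy",np.round(R[0],1),"size",np.round(R[1],1),"long axis vs tool x deg",round(a,1))
if __name__=="__main__":
    c,s=wrist();bar(c,s,float(sys.argv[1]),float(sys.argv[2]));print(s["ee_pos"],phi(s));save(c,sys.argv[3],None,1.5)
E
python3 bar.py 474.3 8.6 w12
```

```text
top z 0.0879 n 720 tool xy [0.8 0.3] size [11.6 30.2] long axis vs tool x deg -0.5
[0.47386773 0.00876931 0.15124111] 307.2620041376567
```

View pics/w12.png

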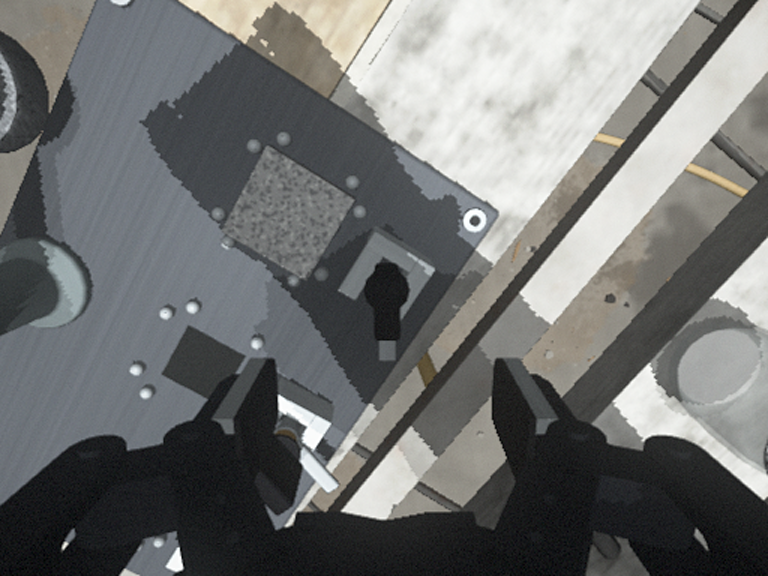

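The bar is aligned to within 0.5° and centred at about (387,310). Descending and gripping it.

Call:
servo_tool(steps=[-0.0005,0,0.03,0,0,0,0,0,0.03,0,0,0,0,0,0.025,0,0,0,0,0,0.009,0,0,0,0,0,0,0,0,0], fingers=130)

```text
time: 20.08
ee_pos: [0.4718, 0.0096, 0.0555]
eef_rot: [[0.606, -0.795, -0.004], [-0.795, -0.606, 0.001], [-0.003, 0.003, -1.0]]
ft_force: [-0.4, -0.3, 0.3]
gripper_width: 0.042
```

Call:
servo_tool(steps=[0,0,0,0,0,0,0,0,0,0,0,0,0,0,0,0,0,0,0,0,0,0,0,0,0,0,0,0,0,0], fingers=255, squeeze=50)

```text
time: 20.5
ee_pos: [0.474, 0.0083, 0.0594]
eef_rot: [[0.607, -0.795, 0.001], [-0.795, -0.607, -0.002], [0.002, 0.001, -1.0]]
ft_force: [-3.8, -3.7, 2.0]
gripper_width: 0.0114
```

Call:
servo_tool(steps=[0,0,0,0,0,6.4,0,0,0,0,0,6.4,0,0,0,0,0,6.4,0,0,0,0,0,6.4,0,0,0,0,0,6.4,0,0,0,0,0,0,0,0,0,0,0,0])

```text
time: 21.08
ee_pos: [0.4738, 0.008, 0.0593]
eef_rot: [[0.092, -0.996, 0.0], [-0.996, -0.092, -0.003], [0.003, -0.0, -1.0]]
ft_force: [-4.3, -3.9, 1.3]
gripper_width: 0.0112
```

Run:
```python
from h import *
from rel import *
c,s=wrist();print(s["ee_pos"],phi(s),s["ft_force"],s["torque"]);save(c,"w13",None,1.5)
```

```text
[0.47379362 0.00804834 0.05932935] 275.2917598144591 [-4.28022038 -3.94117616  1.32343837] [-1.10254728  0.94250988 -0.02376188]
```

View pics/w13.png

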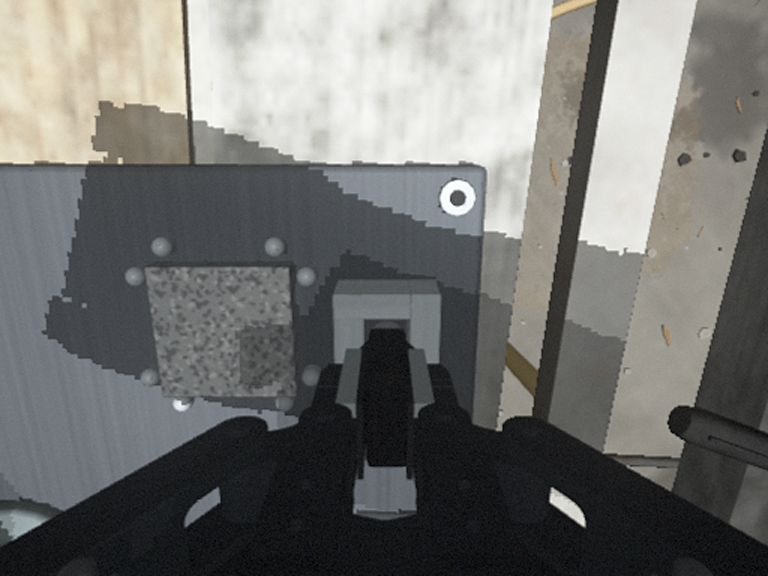

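The tongue is lined up with the slot (φ 275.3 against an ideal 275.25). Pushing down.

Call:
servo_tool(steps=[0,0,0.003,0,0,0,0,0,0.003,0,0,0,0,0,0.003,0,0,0,0,0,0.003,0,0,0,0,0,0,0,0,0])

```text
time: 21.55
ee_pos: [0.4739, 0.008, 0.0476]
eef_rot: [[0.093, -0.996, 0.001], [-0.996, -0.093, -0.003], [0.003, -0.0, -1.0]]
ft_force: [-5.0, -4.3, 5.0]
gripper_width: 0.0113
```

Call:
servo_tool(steps=[0,0,0.001,0,0,0,0,0,0,0,0,0])

```text
time: 21.72
ee_pos: [0.474, 0.008, 0.0474]
eef_rot: [[0.093, -0.996, 0.001], [-0.996, -0.093, -0.003], [0.003, -0.001, -1.0]]
ft_force: [-9.0, -3.9, 11.4]
gripper_width: 0.0106
```

Call:
servo_tool(steps=[0,0,0,0,0,6.5,0,0,0,0,0,6.5,0,0,0,0,0,0,0,0,0,0,0,0])

```text
time: 22.05
ee_pos: [0.4739, 0.0079, 0.0473]
eef_rot: [[-0.134, -0.991, 0.001], [-0.991, 0.134, -0.003], [0.003, -0.001, -1.0]]
ft_force: [-9.3, -4.1, 11.6]
gripper_width: 0.0113
```

Call:
servo_tool(steps=[0,0,0,0,0,6.5,0,0,0,0,0,6.5,0,0,0,0,0,6.5,0,0,0,0,0,6.5,0,0,0,0,0,6.5,0,0,0,0,0,6.5,0,0,0,0,0,6.5,0,0,0,0,0,6.5,0,0,0,0,0,6.5,0,0,0,0,0,0])

```text
time: 22.88
ee_pos: [0.4736, 0.0082, 0.0473]
eef_rot: [[-0.918, -0.398, -0.0], [-0.398, 0.918, -0.002], [0.001, -0.002, -1.0]]
ft_force: [-10.9, -3.9, 14.0]
gripper_width: 0.0107
```

Call:
servo_tool(steps=[0,0,0,0,0,6.5,0,0,0,0,0,6.5,0,0,0,0,0,6,0,0,0,0,0,0,0,0,0,0,0,0])

```text
time: 23.3
ee_pos: [0.4736, 0.0082, 0.0473]
eef_rot: [[-0.996, -0.084, -0.0], [-0.084, 0.996, -0.002], [0.0, -0.002, -1.0]]
ft_force: [-10.2, -2.3, 13.7]
gripper_width: 0.0112
```

Run:
```python
from h import *
from rel import *
c,s=wrist();print(s["ee_pos"],phi(s),s["ft_force"],s["torque"],s["gripper_width"]);save(c,"w14",None,1.5)
```

```text
[0.47355865 0.00821734 0.04733657] 184.80763557851256 [-10.15615082  -2.30061872  13.74436071] [-0.65906691  2.52321205 -0.01410006] 0.011218785961772094
```

View pics/w14.png

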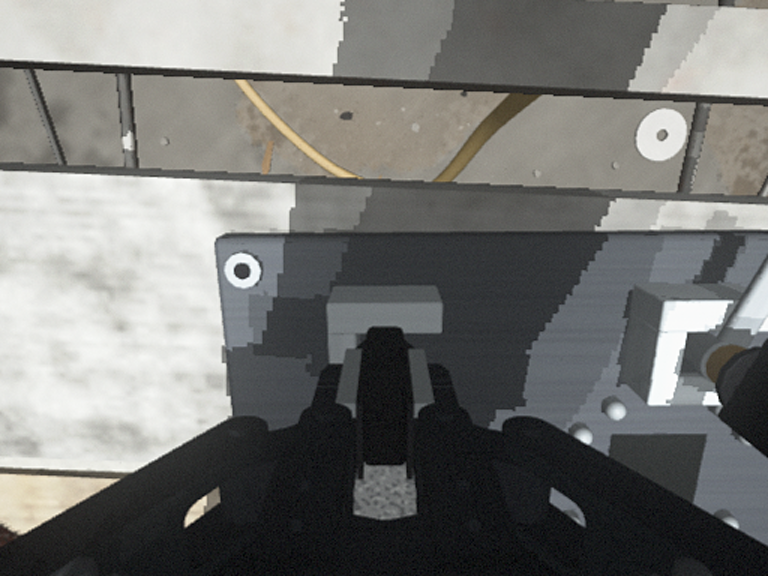

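Turned about 90.4° and the z reading holds. Releasing, rising and checking.

Call:
servo_tool(steps=[0,0,0,0,0,0,0,0,0,0,0,0,0,0,0,0,0,0,0,0,0,0,0,0,0,0,0,0,0,0], fingers=90)

```text
time: 23.77
ee_pos: [0.4737, 0.0091, 0.045]
eef_rot: [[-0.996, -0.085, 0.0], [-0.085, 0.996, -0.0], [-0.0, -0.0, -1.0]]
ft_force: [0.1, 0.5, 0.2]
gripper_width: 0.0554
```

Call:
servo_tool(steps=[0,0,-0.02,0,0,0,0,0,-0.04,0,0,0,0,0,-0.04,0,0,0,0,0,-0.03,0,0,0,0.0,0,-0.0,0,0,0,0.0,0,0,0,0,0])

```text
time: 24.27
ee_pos: [0.4748, 0.0088, 0.1769]
eef_rot: [[-0.996, -0.085, 0.004], [-0.085, 0.996, -0.001], [-0.004, -0.001, -1.0]]
ft_force: [0.3, -0.4, -0.4]
gripper_width: 0.0553
```

```bash
python3 bar.py 474 8.6 w15; python3 tiles.py
```

```text
top z 0.0775 n 542 tool xy [ 2.2 -0.1] size [11.2 29.3] long axis vs tool x deg -0.3
[0.47482576 0.00880272 0.17692356] 184.8819965067999
[ 58. 273.] rgb [165. 123. 114.] z 0.0091 c [ 604.7 -192. ] size [55.9 58.7] ang 56.6
```

View pics/w15.png

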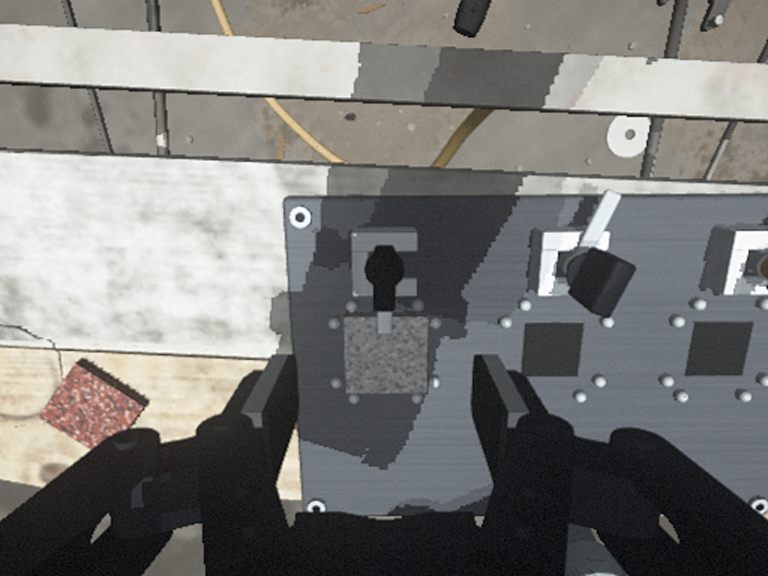

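Fastener 2 is locked: bar top 77.5 mm, tongue square over the tile. On to the red tile.

Call:
servo_tool(steps=[-0.019,-0.0354,0,0,0,0,-0.019,-0.0354,0,0,0,0,-0.019,-0.0354,0,0,0,0,-0.019,-0.0354,0,0,0,0,-0.019,-0.0354,0,0,0,0,-0.019,-0.0354,0,0,0,6.4,0,0,0,0,0,6.4,0,0,0,0,0,6.4,0,0,0,0,0,6.4,0,0,0,0,0,6.4], fingers=55)

```text
time: 25.2
ee_pos: [0.6043, -0.1927, 0.1723]
eef_rot: [[-0.887, 0.461, -0.003], [0.461, 0.887, 0.002], [0.004, 0.0, -1.0]]
ft_force: [-0.1, -0.1, 0.9]
gripper_width: 0.0669
```

Call:
servo_tool(steps=[0,0,0.0,0,0,6.5,0,0,0.02,0,0,0,0,0,0,0,0,0,0,0,0,0,0,0])

```text
time: 25.53
ee_pos: [0.6037, -0.192, 0.1523]
eef_rot: [[-0.833, 0.553, -0.004], [0.553, 0.833, 0.002], [0.005, -0.0, -1.0]]
ft_force: [-0.0, -0.1, 0.4]
gripper_width: 0.067
```

```bash
cat > rt.py <<'E'
from pins import *
c,s=wrist();w=cloud(c);x,y=float(sys.argv[1])/1e3,float(sys.argv[2])/1e3
m=(abs(w[...,2]-.0092)<.0035)&(np.hypot(w[...,0]-x,w[...,1]-y)<.048)
m=cv2.morphologyEx(m.astype(np.uint8),cv2.MORPH_OPEN,np.ones((5,5)))
q=quad(c,m>0,.01);r=q[1];t=rel(s,*r[0]);print("meas",np.round(r,1) if 0 else r,"tool off meas",t[:2],"corrected",t[:2]-[1.9,0],"phi",phi(s),"yaw err mod90",((r[2]-phi(s)+45)%90)-45,s["ee_pos"]);save(c,sys.argv[3],None,1.5)
E
python3 rt.py 606 -193 w16
```

```text
meas ((606.312744140625, -193.5045623779297), (55.766212463378906, 54.665122985839844), 56.465354919433594) tool off meas [-3.   0.2] corrected [-4.9  0.2] phi 146.42675667298602 yaw err mod90 0.03859824644757737 [ 0.60370628 -0.192012    0.1523058 ]
```

View pics/w16.png

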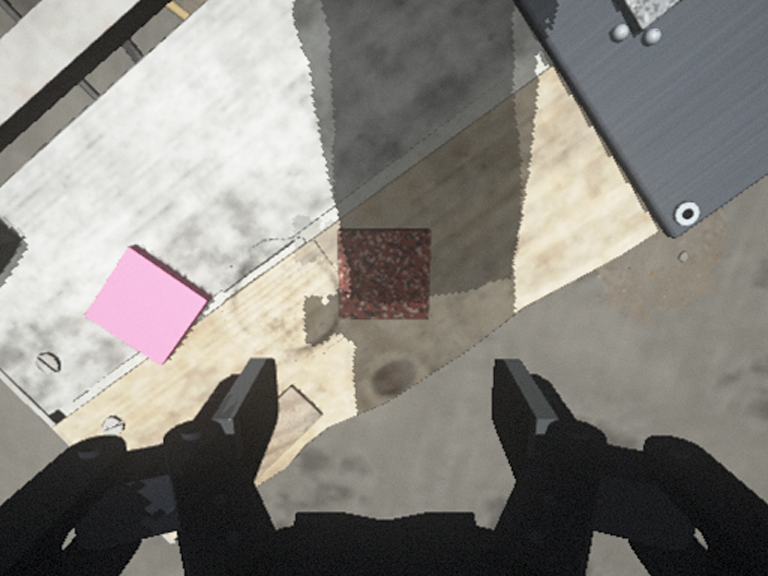

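The red tile is square at about (384,274) in the picture. Descending.

Call:
servo_tool(steps=[-0.0045,0.0003,0.03,0,0,0,0,0,0.03,0,0,0,0,0,0.03,0,0,0,0,0,0.03,0,0,0,0,0,0.012,0,0,0,0,0,0,0,0,0,0,0,0,0,0,0])

```text
time: 26.17
ee_pos: [0.6092, -0.1951, 0.0237]
eef_rot: [[-0.833, 0.553, -0.0], [0.553, 0.833, -0.0], [0.0, -0.0, -1.0]]
ft_force: [0.8, 0.6, 1.2]
gripper_width: 0.0668
```

```bash
python3 rt.py 606 -193 w17
```

```text
meas ((606.2965087890625, -193.6304473876953), (55.496490478515625, 55.894500732421875), 56.43244934082031) tool off meas [ 3.3 -0.4] corrected [ 1.4 -0.4] phi 146.39669733255926 yaw err mod90 0.03575200826105629 [ 0.60922225 -0.19513189  0.02370781]
```

View pics/w17.png

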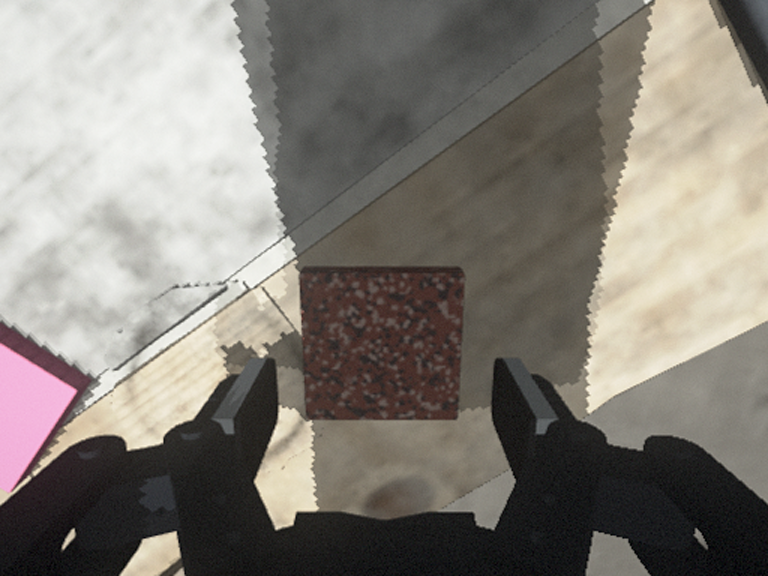

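Centred again. Small correction, down and grip.

Call:
servo_tool(steps=[0.001,0,0.01,0,0,0,0.001,0,0.008,0,0,0,0,0,0.006,0,0,0,0,0,0,0,0,0,0,0,0,0,0,0])

```text
time: 26.63
ee_pos: [0.607, -0.1938, -0.0016]
eef_rot: [[-0.833, 0.554, -0.001], [0.554, 0.833, 0.0], [0.001, -0.0, -1.0]]
ft_force: [0.6, -0.1, 0.4]
gripper_width: 0.0671
```

Call:
servo_tool(steps=[0,0,0,0,0,0,0,0,0,0,0,0,0,0,0,0,0,0,0,0,0,0,0,0], fingers=255, squeeze=40)

```text
time: 26.97
ee_pos: [0.6078, -0.1942, -0.0005]
eef_rot: [[-0.833, 0.554, 0.001], [0.554, 0.833, -0.001], [-0.001, -0.0, -1.0]]
ft_force: [0.1, -0.7, 2.8]
gripper_width: 0.0545
```

Call:
servo_tool(steps=[0,0,-0.01,0,0,0,0,0,-0.03,0,0,0,0,0,-0.03,0,0,0,0,0,-0.04,0,0,0,0,0,-0.04,0,0,0,0,0,0,0,0,0,0,0,0,0,0,0])

```text
time: 27.55
ee_pos: [0.6091, -0.1949, 0.1527]
eef_rot: [[-0.833, 0.554, 0.005], [0.554, 0.833, -0.003], [-0.006, 0.0, -1.0]]
ft_force: [0.2, -0.1, -2.1]
gripper_width: 0.0544
```

```bash
python3 held.py; python3 rel.py 518.1 243.3
```

```text
top z tool -0.0097 n 13366 x range [-27.3  28.4] y [-26.7  26.8]
edge tilt deg -0.04 x max 28.7 x min -27.9
27.55 0.054429526532244234
tool dx,dy mm [317.  314.6] phi 146.38 z 0.15 j6 4.2
```

Held square. Rotating and carrying to bay 0.

Call:
servo_tool(steps=[0,0,0,0,0,-6.5,0,0,0,0,0,-6.5,0,0,0,0,0,-6.5,0,0,0,0,0,-6.5,0,0,0,0,0,-6.5,0,0,0,0,0,-6.4,0.0041,0.037,0,0,0,0,0.0041,0.037,0,0,0,0,0.0041,0.037,0,0,0,0,0.0041,0.037,0,0,0,0])

```text
time: 28.43
ee_pos: [0.5756, -0.0464, 0.1465]
eef_rot: [[-0.996, -0.091, -0.003], [-0.091, 0.996, 0.001], [0.003, 0.001, -1.0]]
ft_force: [-0.3, 0.6, -1.1]
gripper_width: 0.0547
```

Call:
servo_tool(steps=[0.0041,0.037,0,0,0,0,0.0041,0.037,0,0,0,0,0.0041,0.037,0,0,0,0,0.0041,0.037,0,0,0,0,0.0041,0.037,0,0,0,0,0.0041,0.037,0,0,0,0,0.0041,0.037,0,0,0,0,0.0041,0.037,0,0,0,0,0,0,0,0,0,0,0,0,0,0,0,0])

```text
time: 29.27
ee_pos: [0.5157, 0.2452, 0.1468]
eef_rot: [[-0.995, -0.095, -0.003], [-0.095, 0.995, -0.001], [0.003, -0.0, -1.0]]
ft_force: [0.0, -0.2, -1.1]
gripper_width: 0.0547
```

```bash
python3 held.py; python3 rel.py 518.4 243.9;python3 - <<'E'
from h import *
c,s=wrist();save(c,"w18",None,1.5)
E
```

```text
top z tool -0.0098 n 13355 x range [-27.4  28.2] y [-26.8  26.7]
edge tilt deg 0.1 x max 28.5 x min -28.0
29.2667 0.05465630850537723
tool dx,dy mm [-2.1 -0.2] phi 185.37 z 0.147 j6 6.8
```

View pics/w18.png

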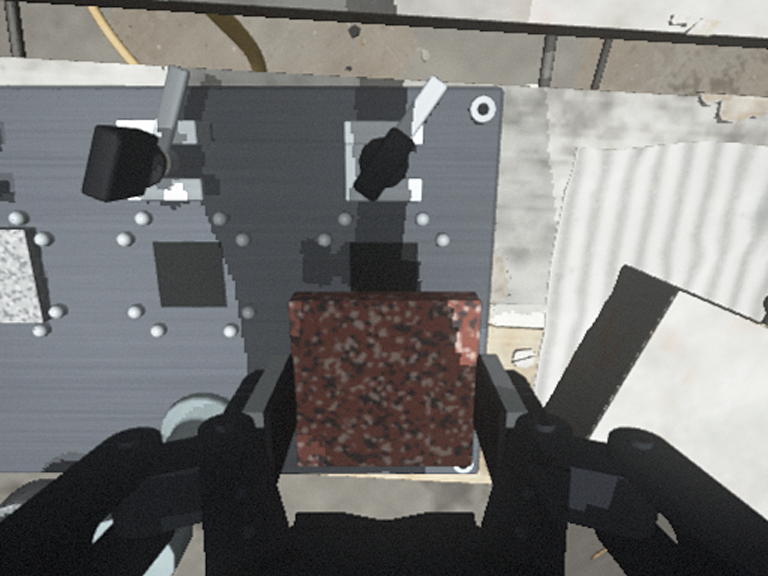

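Bay 0 lies just ahead of the held tile. Descending to just above the pins.

Call:
servo_tool(steps=[-0.002,0,0.03,0,0,0,0,0,0.03,0,0,0,0,0,0.03,0,0,0,0,0,0.026,0,0,0,0,0,0,0,0,0,0,0,0,0,0,0])

```text
time: 29.87
ee_pos: [0.5184, 0.2423, 0.0315]
eef_rot: [[-0.996, -0.09, -0.004], [-0.09, 0.996, -0.001], [0.004, -0.001, -1.0]]
ft_force: [-0.0, -0.3, 0.0]
gripper_width: 0.0546
```

```bash
python3 held.py; python3 rel.py 518.4 243.9;python3 - <<'E'
from h import *
c,s=wrist();save(c,"w19",None,1.5)
E
```

```text
top z tool -0.0098 n 13356 x range [-27.4  28.3] y [-26.8  26.7]
edge tilt deg 0.09 x max 28.5 x min -28.0
29.8667 0.05455125886947085
tool dx,dy mm [1.4 1.1] phi 185.2 z 0.0335 j6 6.8
```

View pics/w19.png

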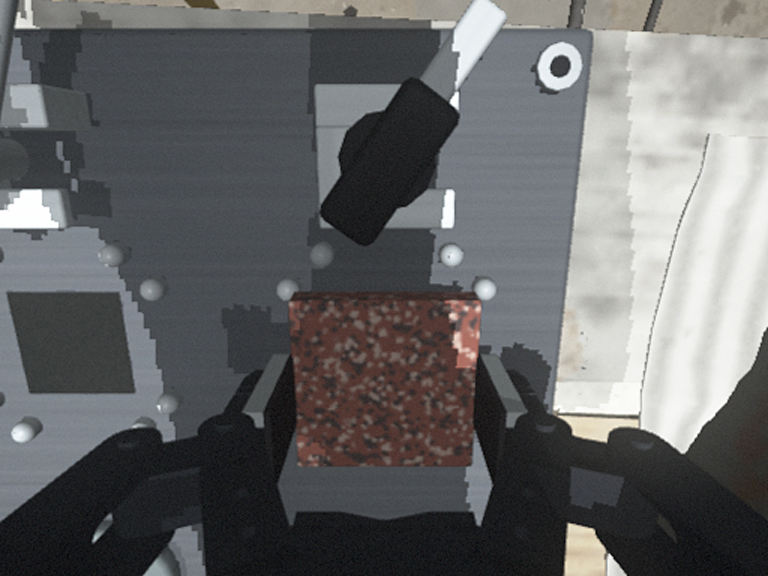

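Run:
```python
from pins import *
c,s=wrist()
for h in (.018,.020): bay(c,s,[[-34,-22,321,255],[-34,22,452,254],[-22,-34,288,289],[-22,34,485,288]],b=0,h=h)
print(s["ee_pos"])
```

```text
[[519.3, 243.9], [518.9, 243.9], [519.1, 244.2], [518.8, 243.7]]
bay [519.  243.9] tool off [1.7 0.8]
[[518.8, 244.2], [518.5, 243.6], [518.5, 244.5], [518.3, 243.2]]
bay [518.5 243.9] tool off [2.2 0.8]
[0.52081182 0.24326574 0.03464804]
```

The four pins put the bay at tool (+1.9, +0.8) mm and the tile at +0.25. Correcting and lowering.

Call:
servo_tool(steps=[0.0014,0.0008,0.004,0,0,0,0,0,0.004,0,0,0,0,0,0.003,0,0,0,0,0,0.002,0,0,0,0,0,0,0,0,0])

```text
time: 30.43
ee_pos: [0.5177, 0.2444, 0.0192]
eef_rot: [[-0.996, -0.092, -0.001], [-0.092, 0.996, -0.0], [0.001, -0.0, -1.0]]
ft_force: [-0.3, -0.1, -1.4]
gripper_width: 0.0545
```

Call:
servo_tool(steps=[0,0,0.002,0,0,0,0,0,0.002,0,0,0,0,0,0.001,0,0,0,0,0,0,0,0,0])

```text
time: 30.77
ee_pos: [0.5179, 0.2444, 0.0145]
eef_rot: [[-0.996, -0.092, -0.0], [-0.092, 0.996, -0.0], [0.0, -0.0, -1.0]]
ft_force: [-0.5, 0.2, -2.2]
gripper_width: 0.0548
```

```bash
python3 held.py;python3 - <<'E'
from h import *
c,s=wrist();save(c,"w20",None,1.5)
E
```

```text
top z tool -0.0095 n 13379 x range [-27.4  28.3] y [-26.7  26.7]
edge tilt deg -4.57 x max 29.3 x min -28.1
30.7667 0.05482981987633523
```

View pics/w20.png

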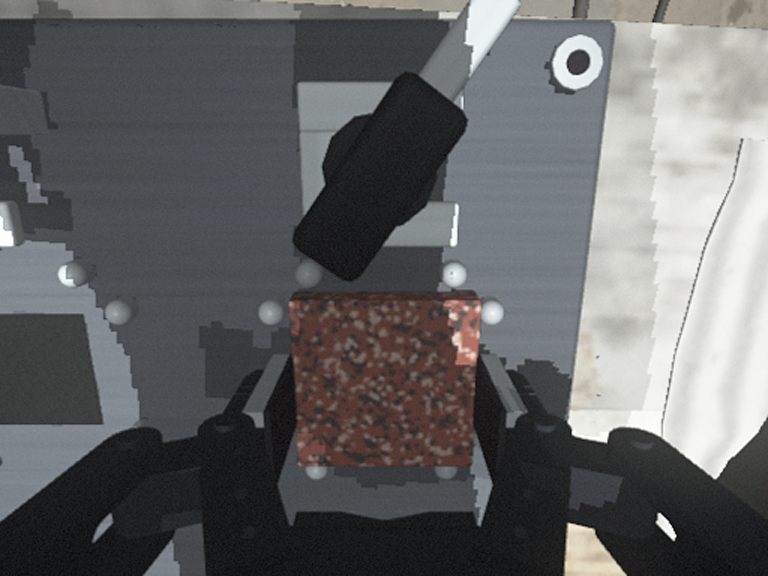

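The tile sits between the pins; the odd tilt reading comes from a pin merging with the edge. Last millimetres, then release.

Call:
servo_tool(steps=[0,0,0.001,0,0,0,0,0,0.001,0,0,0,0,0,0.0006,0,0,0,0,0,0,0,0,0])

```text
time: 31.2
ee_pos: [0.518, 0.2444, 0.012]
eef_rot: [[-0.996, -0.092, -0.0], [-0.092, 0.996, -0.0], [0.0, -0.0, -1.0]]
ft_force: [-0.0, 0.6, -0.9]
gripper_width: 0.0542
```

Call:
servo_tool(steps=[0,0,0,0,0,0,0,0,0,0,0,0,0,0,0,0,0,0,0,0,0,0,0,0,0,0,0,0,0,0], fingers=55)

```text
time: 31.62
ee_pos: [0.5182, 0.2445, 0.0123]
eef_rot: [[-0.996, -0.092, 0.0], [-0.092, 0.996, -0.0], [-0.0, -0.0, -1.0]]
ft_force: [-0.9, -0.8, -0.0]
gripper_width: 0.0667
```

Call:
servo_tool(steps=[0,0,-0.01,0,0,0,0,0,-0.02,0,0,0,0,0,-0.04,0,0,0,0,0,-0.04,0,0,0,0.02,0,-0.03,0,0,0,0.02,0,0,0,0,0,0.026,0,0,0,0,0,0,0,0,0,0,0,0,0,0,0,0,0])

```text
time: 32.37
ee_pos: [0.4519, 0.2386, 0.1533]
eef_rot: [[-0.996, -0.093, 0.001], [-0.093, 0.996, 0.0], [-0.001, 0.0, -1.0]]
ft_force: [-0.4, 0.1, 0.3]
gripper_width: 0.067
```

```bash
python3 - <<'E'
from h import *
c,s=wrist()
w=cloud(c);m=(abs(w[...,2]-.021)<.004)&(np.hypot(w[...,0]-.518,w[...,1]-.244)<.045)
m=cv2.morphologyEx(m.astype(np.uint8),cv2.MORPH_OPEN,np.ones((7,7)))
print(quad(c,m>0,.022), np.nanmedian(w[m>0][:,2]),np.percentile(w[m>0][:,2],[5,95]))
E
python3 bar.py 453 238 w21
```

```text
(array([255.7983871 , 247.02419355]), ((516.0231323242188, 244.68609619140625), (56.379356384277344, 55.63859939575195), 5.3927083015441895), 248) 0.021192777450510014 [0.02008926 0.0222587 ]
top z 0.0878 n 721 tool xy [ 0.4 -0.9] size [29.8 12. ] long axis vs tool x deg 35.1
[0.45268851 0.23850888 0.15308495] 185.29105570413006
```

View pics/w21.png

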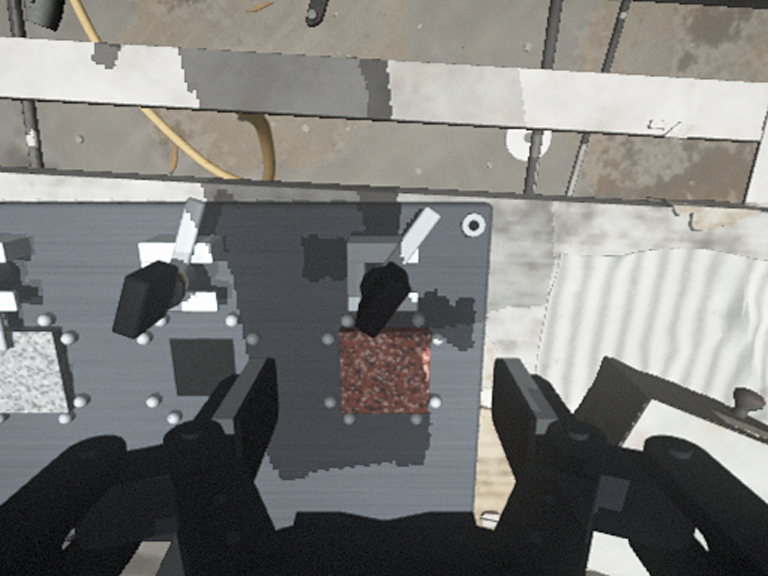

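The red tile lies flat in bay 0 (5.4°). Bar 0 is 35° off tool x, so turn0 ≈ -0.96. Rotating 145° to grip it.

Call:
servo_tool(steps=[-0.001,-0.0007,0,0,0,-6.9,0,0,0,0,0,-6.9,0,0,0,0,0,-6.9,0,0,0,0,0,-6.9,0,0,0,0,0,-6.9,0,0,0,0,0,-6.9,0,0,0,0,0,-6.9,0,0,0,0,0,-6.9,0,0,0,0,0,-6.9,0,0,0,0,0,-6.9])

```text
time: 33.3
ee_pos: [0.4542, 0.2377, 0.1522]
eef_rot: [[-0.266, -0.964, -0.0], [-0.964, 0.266, -0.0], [0.0, 0.0, -1.0]]
ft_force: [-0.5, -0.3, -0.2]
gripper_width: 0.0669
```

Call:
servo_tool(steps=[0,0,0,0,0,-6.9,0,0,0,0,0,-6.9,0,0,0,0,0,-6.9,0,0,0,0,0,-6.9,0,0,0,0,0,-6.9,0,0,0,0,0,-6.9,0,0,0,0,0,-6.9,0,0,0,0,0,-6.9,0,0,0,0,0,-6.9,0,0,0,0,0,-6.9])

```text
time: 34.13
ee_pos: [0.4542, 0.2377, 0.1522]
eef_rot: [[0.805, -0.593, -0.0], [-0.593, -0.805, -0.0], [-0.0, 0.0, -1.0]]
ft_force: [0.3, 0.0, 0.0]
gripper_width: 0.067
```

Call:
servo_tool(steps=[0,0,0,0,0,-6.7,0,0,0,0,0,0,0,0,0,0,0,0])

```text
time: 34.38
ee_pos: [0.454, 0.2377, 0.1522]
eef_rot: [[0.864, -0.504, -0.0], [-0.504, -0.864, -0.0], [-0.0, 0.0, -1.0]]
ft_force: [-0.3, 0.5, -0.3]
gripper_width: 0.0671
```

```bash
python3 bar.py 453 238 w22
```

```text
top z 0.0879 n 721 tool xy [0.1 1.2] size [29.5 11.8] long axis vs tool x deg 0.2
[0.45397095 0.23771435 0.15215407] 329.751361973343
```

View pics/w22.png

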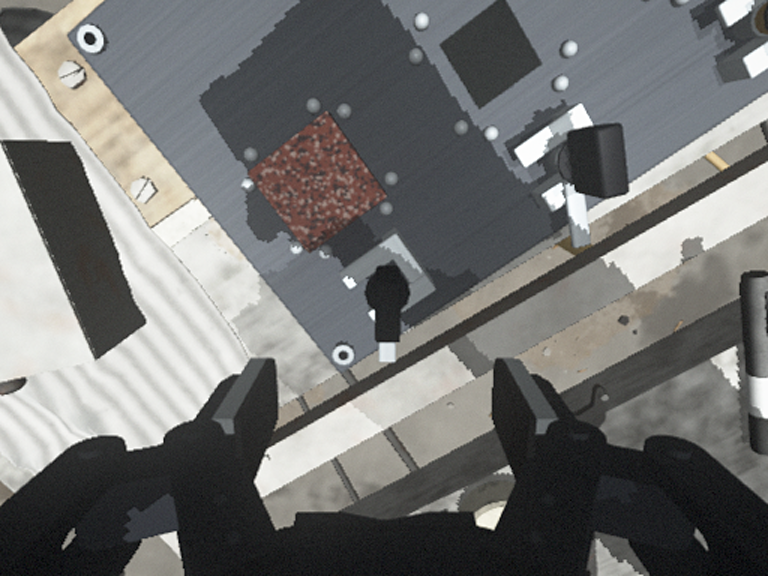

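Aligned within 0.2°. Nudging to centre, descending and gripping.

Call:
servo_tool(steps=[-0.001,0.001,0.03,0,0,0,0,0,0.03,0,0,0,0,0,0.025,0,0,0,0,0,0.009,0,0,0,0,0,0,0,0,0], fingers=130)

```text
time: 34.85
ee_pos: [0.4504, 0.237, 0.0559]
eef_rot: [[0.865, -0.502, -0.004], [-0.502, -0.865, -0.001], [-0.003, 0.003, -1.0]]
ft_force: [-0.4, -0.2, -0.3]
gripper_width: 0.0423
```

Call:
servo_tool(steps=[0,0,0,0,0,0,0,0,0,0,0,0,0,0,0,0,0,0,0,0,0,0,0,0,0,0,0,0,0,0], fingers=255, squeeze=50)

```text
time: 35.27
ee_pos: [0.453, 0.2373, 0.0594]
eef_rot: [[0.866, -0.501, 0.002], [-0.501, -0.866, -0.0], [0.002, -0.001, -1.0]]
ft_force: [0.2, -3.5, 2.5]
gripper_width: 0.0111
```

Call:
servo_tool(steps=[0,0,0,0,0,6.8,0,0,0,0,0,6.8,0,0,0,0,0,6.8,0,0,0,0,0,6.8,0,0,0,0,0,6.8,0,0,0,0,0,6.8,0,0,0,0,0,6.8,0,0,0,0,0,6.8,0,0,0,0,0,0,0,0,0,0,0,0])

```text
time: 36.1
ee_pos: [0.4526, 0.2368, 0.0588]
eef_rot: [[0.096, -0.995, 0.001], [-0.995, -0.096, -0.001], [0.002, -0.001, -1.0]]
ft_force: [-0.5, -5.0, 2.0]
gripper_width: 0.0111
```

Run:
```python
from h import *
from rel import *
c,s=wrist();print(s["ee_pos"],phi(s),s["ft_force"],s["torque"]);save(c,"w23",None,1.5)
```

```text
[0.45255359 0.23679403 0.05877723] 275.4975838797004 [-0.51701307 -5.04853876  1.97620411] [-1.35724166 -0.01730124 -0.01545597]
```

View pics/w23.png

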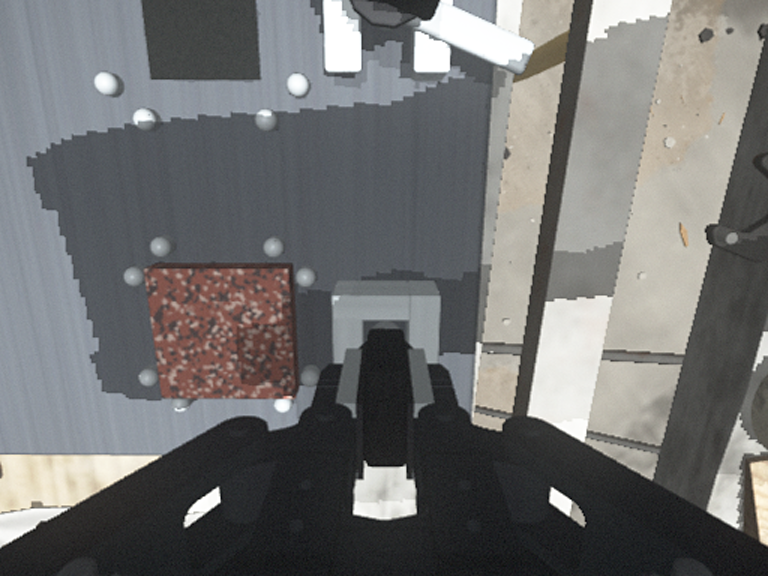

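The fastener is lined up (275.5°). Pushing down.

Call:
servo_tool(steps=[0,0,0.003,0,0,0,0,0,0.003,0,0,0,0,0,0.003,0,0,0,0,0,0.003,0,0,0,0,0,0.001,0,0,0,0,0,0,0,0,0])

```text
time: 36.65
ee_pos: [0.4529, 0.2369, 0.0477]
eef_rot: [[0.097, -0.995, 0.002], [-0.995, -0.097, -0.002], [0.002, -0.002, -1.0]]
ft_force: [-6.8, -7.6, 19.8]
gripper_width: 0.0112
```

Call:
servo_tool(steps=[0,0,0,0,0,6.5,0,0,0,0,0,6.5,0,0,0,0,0,0,0,0,0,0,0,0])

```text
time: 36.98
ee_pos: [0.4527, 0.2369, 0.0477]
eef_rot: [[-0.13, -0.991, 0.002], [-0.991, 0.13, -0.002], [0.001, -0.002, -1.0]]
ft_force: [-7.6, -8.3, 20.3]
gripper_width: 0.0112
```

Call:
servo_tool(steps=[0,0,0,0,0,6.5,0,0,0,0,0,6.5,0,0,0,0,0,6.5,0,0,0,0,0,6.5,0,0,0,0,0,6.5,0,0,0,0,0,6.5,0,0,0,0,0,6.5,0,0,0,0,0,6.5,0,0,0,0,0,6.5,0,0,0,0,0,0])

```text
time: 37.82
ee_pos: [0.4523, 0.2372, 0.0476]
eef_rot: [[-0.916, -0.401, 0.001], [-0.401, 0.916, -0.001], [-0.0, -0.001, -1.0]]
ft_force: [-8.9, -5.9, 19.8]
gripper_width: 0.0111
```

Call:
servo_tool(steps=[0,0,0,0,0,6.5,0,0,0,0,0,6.5,0,0,0,0,0,6,0,0,0,0,0,0,0,0,0,0,0,0])

```text
time: 38.23
ee_pos: [0.4522, 0.2374, 0.0476]
eef_rot: [[-0.996, -0.088, 0.001], [-0.088, 0.996, -0.0], [-0.001, -0.001, -1.0]]
ft_force: [-10.0, -5.5, 20.8]
gripper_width: 0.0111
```

Call:
servo_tool(steps=[0,0,0,0,0,0,0,0,0,0,0,0,0,0,0,0,0,0,0,0,0,0,0,0,0,0,0,0,0,0], fingers=90)

```text
time: 38.65
ee_pos: [0.452, 0.2375, 0.0451]
eef_rot: [[-0.996, -0.089, -0.0], [-0.089, 0.996, 0.0], [0.0, 0.0, -1.0]]
ft_force: [-0.7, 0.2, 0.7]
gripper_width: 0.0554
```

Call:
servo_tool(steps=[0,0,-0.02,0,0,0,0,0,-0.04,0,0,0,0,0,-0.04,0,0,0,0,0,-0.03,0,0,0,0,0,0,0,0,0,0,0,0,0,0,0])

```text
time: 39.15
ee_pos: [0.4534, 0.2378, 0.1773]
eef_rot: [[-0.996, -0.089, 0.004], [-0.089, 0.996, 0.001], [-0.004, 0.001, -1.0]]
ft_force: [0.3, 0.9, -0.9]
gripper_width: 0.0554
```

```bash
python3 bar.py 453 238 w24
```

```text
top z 0.0776 n 545 tool xy [ 1.6 -0.1] size [11.2 29.6] long axis vs tool x deg -0.4
[0.45338401 0.23776595 0.17729222] 185.08037689971053
```

View pics/w24.png

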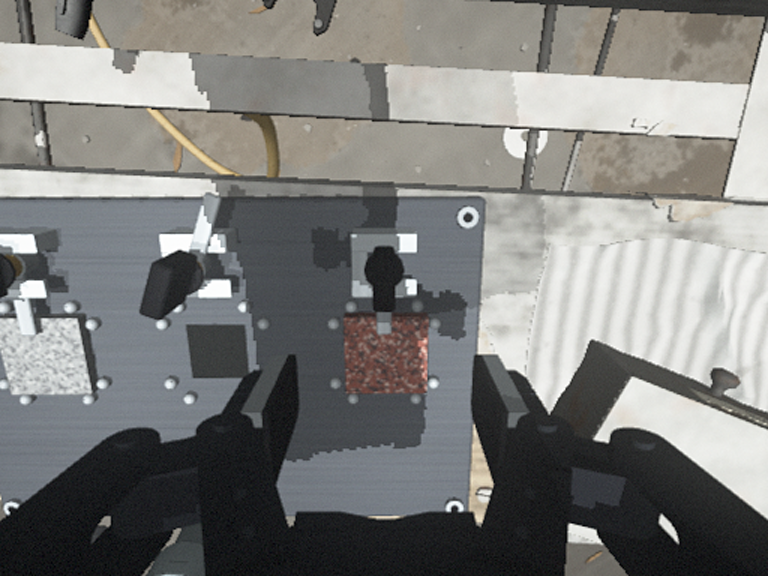

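Both tiles are locked (bar tops 77.5 and 77.6 mm). Before swinging back, I'll search all the views for a third tile that could have been hidden.

Run:
```python
from h import *
c=cams.camera("scene");save(c,"scene2",None,1.5)
c=cams.camera("side");save(c,"side2",None,1.5)
```

```text
(no output)
```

View pics/scene2.png

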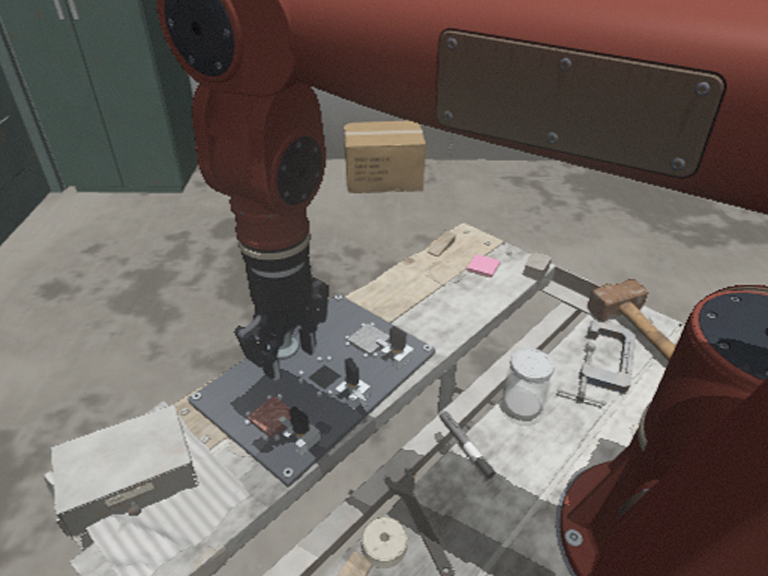

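View pics/side2.png

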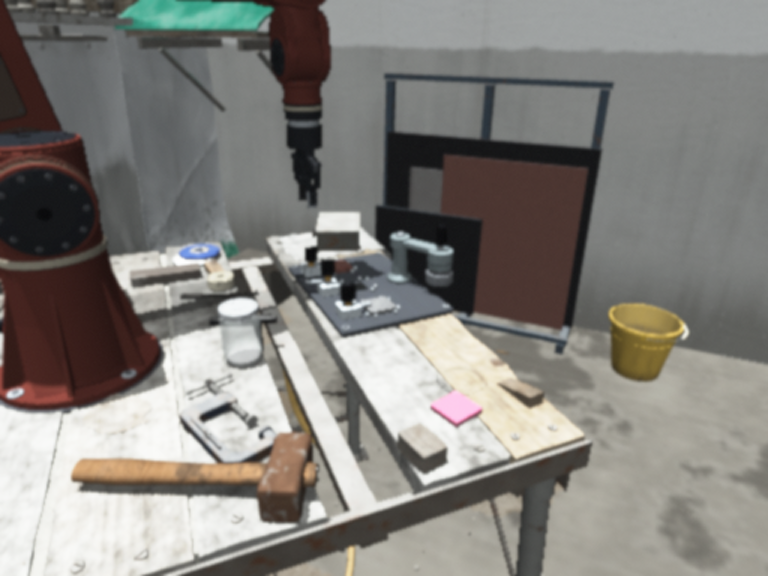

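Neither view shows a third tile: only the pink look-alike and distractor blocks remain. Going to the handle.

Call:
servo_tool(steps=[0,0,-0.04,0,0,0,0,0,-0.04,0,0,0,-0.0243,-0.0231,0,0,0,0,-0.0243,-0.0231,0,0,0,0,-0.0243,-0.0231,0,0,0,0,-0.0243,-0.0231,0,0,0,0,-0.0243,-0.0231,0,0,0,0,-0.0243,-0.0231,0,0,0,0,-0.0243,-0.0231,0,0,0,0,-0.0243,-0.0231,0,0,0,0], fingers=0)

```text
time: 40.13
ee_pos: [0.6626, 0.0694, 0.2531]
eef_rot: [[-0.996, -0.088, -0.003], [-0.088, 0.996, 0.0], [0.003, 0.0, -1.0]]
ft_force: [0.3, 0.0, 0.9]
gripper_width: 0.0855
```

Call:
servo_tool(steps=[-0.0243,-0.0231,0,0,0,0,0,0,0,0,0,-6.9,0,0,0,0,0,-6.9,0,0,0,0,0,-6.9,0,0,0,0,0,-6.9,0,0,0,0,0,-6.9,0,0,0,0,0,-6.9,0,0,0,0,0,-6.9,0,0,0,0,0,-6.9,0,0,0,0,0,-6.9])

```text
time: 40.97
ee_pos: [0.6877, 0.0498, 0.2531]
eef_rot: [[-0.382, -0.924, -0.003], [-0.924, 0.382, 0.0], [0.001, 0.003, -1.0]]
ft_force: [0.2, -0.6, -0.4]
gripper_width: 0.0856
```

Call:
servo_tool(steps=[0,0,0,0,0,-6.9,0,0,0,0,0,-6.9,0,0,0,0,0,-6.9,0,0,0,0,0,-6.9,0,0,0,0,0,-6.9,0,0,0,0,0,-6.9,0,0,0,0,0,-6.9,0,0,0,0,0,-6.9,0,0,0,0,0,0,0,0,0,0,0,0])

```text
time: 41.8
ee_pos: [0.6879, 0.0498, 0.2537]
eef_rot: [[0.532, -0.847, -0.002], [-0.847, -0.532, 0.0], [-0.001, 0.002, -1.0]]
ft_force: [0.7, -0.6, 0.6]
gripper_width: 0.0853
```

Run:
```python
from h import *
from rel import *
c,s=wrist();print(s["ee_pos"],phi(s))
w=cloud(c);t=cloud(c,c["T_tool_cam"])*1000
h=(abs(w[...,2]-.162)<.006)&(c["color"].astype(int).sum(-1)<200)&(np.hypot(w[...,0]-.688,w[...,1]-.05)<.03)
print(h.sum(),(t[h].max(0)+t[h].min(0))/2,t[h].max(0)-t[h].min(0))
save(c,"w25",None,1.5)
```

```text
[0.68787697 0.04975726 0.25366801] 302.1614108877813
605 [ 2.11075591 -2.25390777 93.96396684] [21.24400614 21.47614631  7.14563236]
```

View pics/w25.png

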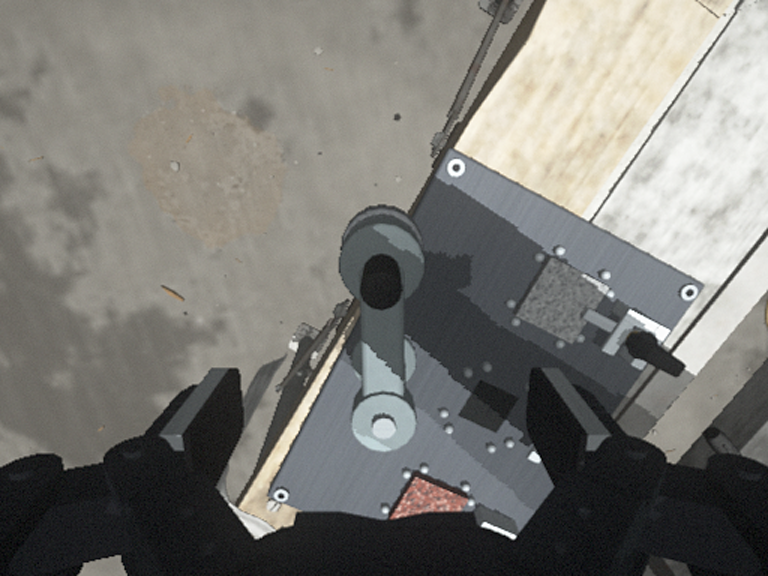

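The handle is at about (380,285), 2 mm off-centre. Aligning, descending and gripping.

Call:
servo_tool(steps=[0,-0.0022,0.03,0,0,-1.2,0,0,0.03,0,0,0,0,0,0.03,0,0,0,0,0,0.03,0,0,0,0,0,0.007,0,0,0,0,0,0,0,0,0])

```text
time: 42.35
ee_pos: [0.6882, 0.0511, 0.125]
eef_rot: [[0.551, -0.834, -0.006], [-0.834, -0.551, 0.001], [-0.004, 0.004, -1.0]]
ft_force: [-0.3, 0.3, 0.8]
gripper_width: 0.0852
```

Call:
servo_tool(steps=[0,0,0,0,0,0,0,0,0,0,0,0,0,0,0,0,0,0,0,0,0,0,0,0,0,0,0,0,0,0,0,0,0,0,0,0,0,0,0,0,0,0,0,0,0,0,0,0], fingers=255, squeeze=20)

```text
time: 43.02
ee_pos: [0.6908, 0.0508, 0.1294]
eef_rot: [[0.553, -0.833, 0.002], [-0.833, -0.553, -0.0], [0.001, -0.001, -1.0]]
ft_force: [-0.7, 0.2, 5.7]
gripper_width: 0.0213
```

Call:
servo_tool(steps=[-0.0007,0.0119,0,0,0,6.5,-0.0007,0.0119,0,0,0,6.5,-0.0007,0.0119,0,0,0,6.5,-0.0007,0.0119,0,0,0,6.5,-0.0007,0.0119,0,0,0,6.5,-0.0007,0.0119,0,0,0,6.5,-0.0007,0.0119,0,0,0,6.5,-0.0007,0.0119,0,0,0,6.5,0,0,0,0,0,0])

```text
time: 43.77
ee_pos: [0.5981, 0.0394, 0.1294]
eef_rot: [[-0.321, -0.947, 0.001], [-0.947, 0.321, -0.0], [-0.0, -0.001, -1.0]]
ft_force: [0.9, 0.7, 3.0]
gripper_width: 0.0219
```

Call:
servo_tool(steps=[-0.0007,0.0119,0,0,0,6.5,-0.0007,0.0119,0,0,0,6.5,-0.0007,0.0119,0,0,0,6.5,-0.0007,0.0119,0,0,0,6.5,-0.0007,0.0119,0,0,0,6.5,-0.0007,0.0119,0,0,0,6.5,-0.0007,0.0119,0,0,0,6.5,-0.0007,0.0119,0,0,0,6.5,0,0,0,0,0,0])

```text
time: 44.52
ee_pos: [0.5337, 0.1048, 0.1293]
eef_rot: [[-0.943, -0.333, 0.002], [-0.333, 0.943, 0.0], [-0.002, -0.001, -1.0]]
ft_force: [1.8, -0.4, 7.5]
gripper_width: 0.0214
```

Call:
servo_tool(steps=[-0.0006,0.011,0,0,0,6,-0.0006,0.011,0,0,0,6,0,0,0,0,0,0,0,0,0,0,0,0])

```text
time: 44.85
ee_pos: [0.529, 0.125, 0.1293]
eef_rot: [[-0.991, -0.137, 0.002], [-0.137, 0.991, -0.0], [-0.002, -0.001, -1.0]]
ft_force: [-0.3, 0.4, 7.8]
gripper_width: 0.0214
```

Call:
servo_tool(steps=[0,0.002,0,0,0,1,0,0.002,0,0,0,1,0,0,0,0,0,0])

```text
time: 45.1
ee_pos: [0.5287, 0.1285, 0.1293]
eef_rot: [[-0.995, -0.102, 0.002], [-0.102, 0.995, -0.001], [-0.002, -0.001, -1.0]]
ft_force: [0.8, -0.0, 7.8]
gripper_width: 0.0211
```

Call:
servo_tool(steps=[0,0.001,0,0,0,0.5,0,0.001,0,0,0,0,0,0,0,0,0,0])

```text
time: 45.35
ee_pos: [0.5286, 0.1288, 0.1293]
eef_rot: [[-0.996, -0.093, 0.002], [-0.093, 0.996, -0.004], [-0.002, -0.004, -1.0]]
ft_force: [-0.1, -9.6, 7.2]
gripper_width: 0.0212
```

The stop is reached, with 9.6 N of reaction. Releasing and rising.

Call:
servo_tool(steps=[0,0,0,0,0,0,0,0,0,0,0,0,0,0,0,0,0,0,0,0,0,0,0,0,0,0,0,0,0,0,0,0,0,0,0,0,0,0,0,0,0,0], fingers=0)

```text
time: 45.93
ee_pos: [0.5272, 0.131, 0.1281]
eef_rot: [[-0.996, -0.089, -0.0], [-0.089, 0.996, -0.0], [0.0, -0.0, -1.0]]
ft_force: [0.6, -0.5, 0.6]
gripper_width: 0.0856
```

Call:
servo_tool(steps=[0,0,-0.02,0,0,0,0,0,-0.04,0,0,0,0,0,-0.04,0,0,0,0,0,-0.04,0,0,0,0.03,0,-0.04,0,0,0,0.03,0,-0.04,0,0,0,0.02,0,-0.03,0,0,0,0,0,0,0,0,0,0,0,0,0,0,0])

```text
time: 46.68
ee_pos: [0.4578, 0.1248, 0.3674]
eef_rot: [[-0.996, -0.089, 0.005], [-0.089, 0.996, -0.0], [-0.005, -0.001, -1.0]]
ft_force: [0.1, 0.2, -0.9]
gripper_width: 0.0852
```

```bash
python3 meas.py
python3 - <<'E'
from h import *
c,s=wrist();save(c,"w26",None,1.5)
c=cams.camera("scene");save(c,"scene3",(100,120,340,330),3)
E
```

```text
((544.6907958984375, 130.71603393554688), (242.45924377441406, 356.1958923339844), 5.139969825744629)
origin [517.30137863 128.25233318] yaw 0.08970939691240297 5.139969825744629
handle top jig [ 9.4 -0.1] 273 0.16029074427306503
0 tongue n 55 r 47.26856947747793 turn 1.575 1.5754102222164121 z 0.02894562172502165
1 bar ((-54.825218200683594, -0.014888763427734375), (11.878584861755371, 29.95548439025879), 69.20722961425781) 206
2 tongue n 55 r 47.36945069589285 turn 1.573 1.5728146109043415 z 0.029021882410497576
```

View pics/w26.png

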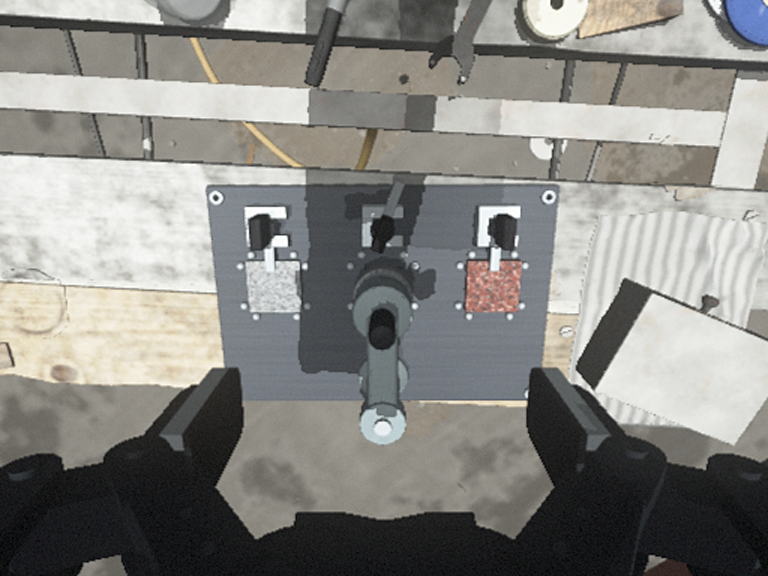

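View pics/scene3.png

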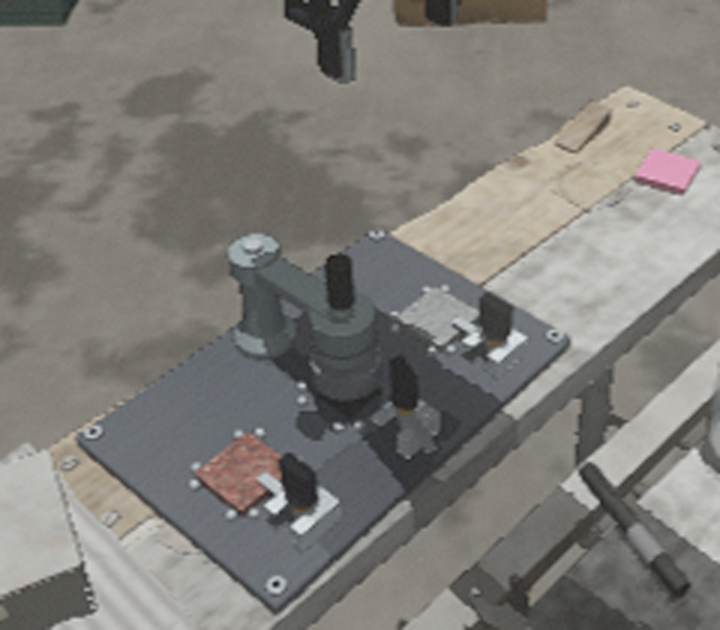

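Every check agrees: turns 1.575 and 1.573, tongues down at about 29 mm, and the arm at jig (9.4, -0.1), which is home. Handing in.

```bash
python3 -c "
from station import manip
print(manip.get_state()['ft_force']);print(manip.finish_job())"
```

```text
[-0.6803304  -0.06282961 -0.22149964]
the job is handed in; nothing more can be done
None
```

I swung the polishing arm clear to about 2.06 rad. I laid the grey tile in the right bay and the red tile in the left bay, and locked each with a full quarter turn. Then I swung the arm back to its stop over the middle bay and handed the job in at about 47 s of the 210 s.

**Last checks:**
- **Fasteners:** both tongues are square over their tiles (turns 1.575 and 1.573 rad) and down (tongue tops about 29 mm, bar tops about 77.5 mm).
- **Tiles:** both measured flat when laid, within 0.2° of the jig's yaw, with tops at about 21 mm.
- **Polishing arm:** its handle is at jig (9.4, -0.1) mm, which is home. It met the stop with a push of about 10 N.
- **Third tile:** none showed in any view. The pink look-alike and the middle fastener were left alone.

**Disagreements:**
- **Scene camera:** its jig position was about 6 mm off the wrist camera's. I used the wrist camera instead, corrected by about 2 mm from two yaws and the circle the handle traced.
- **TCP readings:** they wandered by about 2 mm, so each bay's position was taken from its pins in the same picture as the held tile.

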